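# Pack the sample canister, cover it and clamp it shut with the hex key

## Robot

A 6-joint arm with a two-finger parallel gripper is mounted at the origin on the work surface. World frame = base frame: x ahead of the robot, y to its left, z up, the work surface at z = 0. Lengths are in m, angles in degrees, forces in N, time in s.
With the tool pointing down it reaches from about 0.275 to 0.825 m from the base axis. Payload 4.9 kg.
Tool frame: the origin (TCP) lies at the very end of the fingers, on their centre line; the grasp point (between the pads) lies bot.pinch_z behind it (bot.pinch_z is the distance from the TCP to the grasp point, in m); z points along the fingers, y is the line along which they close (so a half turn about z gives the same grasp; the last joint's range is limited). The gripper opens to 85 mm and grips with 20 to 120 N. Pads are 22 mm wide; open, the fingers measure 114 mm over their backs; the gripper's body (76 mm by 85 mm) begins 54 mm behind the grasp point. The pads swing forward as they close: fully open they stand 13 mm farther back than shut.
Start: joints at [-80.856, 18.69, -11.035, 60.275, 0, 82.311], TCP at [0.159, -0.526, 0.231] pointing down, gripper open.
Joint ranges: [-152.03, 152.03], [-55.5, 102.48], [-74.3, 77.21], [-110.64, 120.58], [-84.22, 78.4], [-180, 180]. Speed limits (degrees/s): [147.25, 147.25, 180, 180, 180, 180].

## Interface

Orientations are given as a 3x3 rotation matrix whose columns are the frame's x, y, z axes.
In Python, from cell import status, eyes, bot gives the robot as it stands. The module is installed in compiled form; this text tells all that it offers.
- The arm moves only by the tool send_rows, never from a script. Its argument "commands" is a list of rows, each a list of 7 numbers: the turn, a rotation vector about the tool's x, y, z normalised to -1 to 1, where 1 is 2 pi rad, then the shift along the tool's x, y, z normalised to -1 to 1, where 1 is 0.12 m, then the closure, from 0 (fully open) to 1 (shut). A call has 1 to 12 rows; each row is the pose to reach, as a shift and turn from the pose commanded when the call began, along the tool's axes at that moment, turning the shorter way round; what a row does not reach only later rows make up. A row lasts 1/12 s, in which the tool goes at most 41.7 mm and 7.16 degrees, less where a joint would pass 70% of its speed; a pose out of reach is approached as far as the arm can. A call with a number of a shift or a turn outside -1 to 1 is refused whole. A call with a gripper value outside its range is refused whole. The fingers move at their own pace and stop on an object; the grip force is fixed at half the most. Time passes only in rows, so rows that repeat a pose let the fingers close. It gives the time, the measured TCP pose, the force, the opening and the grip force at its end, in the units of the state.
- status.read_state(): the state, without advancing time (a new reading comes with each control period).
- eyes.camera(name): name is "side" or "top" or "wrist"; returns a dict with "img" (384x512x3 uint8, blue, green, red), "camera_matrix" (3x3 intrinsics, pixels), "pose" (4x4, takes a point from camera to world coordinates); the wrist camera has in their place "hand_eye" (4x4, takes a point from camera to tool coordinates, whose origin is the TCP and whose axes are the flange's). Camera axes: x right, y up, looking along -z (the intrinsics and any distortion apply to the point x, -y, -z); pixel columns grow to the right and rows downward; lengths in m; the calibration is good to about 2 mm. A picture is of the moment at which its call begins: read the wrist's pose just before it. There is no depth.
- bot.job_done(): hands the job in; it is judged then, once.
The state is a dict: "clock": time; "joint_positions": joint angles; "dq": joint speeds; "joint_efforts": joint torques, N m; "tcp_pos": TCP position; "tool_rot": TCP orientation; "contact_force": force on the tool from outside, world axes, zero at the start; "torque": the same for the moment, N m; "opening": finger opening in m; "grip_force": force on a finger pad.
Only numpy, scipy, OpenCV 4.12 (cv2) and the standard library are available. Lean on these libraries where they do the work, as an engineer would, in place of code of your own. Each camera call takes 0.05 s, during which the arm holds its last target. There are 200 camera calls.

## Task

Pack the steel canister for cold storage: stand every small amber sample jar on the table upright inside it, set the loose cover on its rim so that it sits down level all round, then shut both swing clamps over the cover with the T-handled hex key. For each clamp push the key fully home to the bottom of the screw's socket before you turn, and turn clockwise until the clamp arm stops over the cover; finally hang the key back in its rack as it was and leave the other bottles and things on the bench where they are.

Things in the scene. Friction and masses are not known exactly. Their poses are not given: they have to be found in the camera images.
- canister_rim (a point): Centre of the mouth of the open round steel canister, at rim height (80 mm above the table). The canister is fixed to a grey base plate 220 x 320 x 12 mm. Inner diameter 162 mm, wall 5 mm. Its axes: z up, y towards clamp_left; the two clamp screws stand 124 mm from this axis at +y (left) and -y (right).
- canister_floor (a point): Centre of the canister's inner floor (63 mm below the rim, 17 mm above the table), where the jars stand.
- cover_knob (a point): Grip point of the loose cover's black knob (26 mm diameter, 40 mm tall, upright), on the cover's axis 26 mm above the cover's top face. The cover is a bare metal disc, 184 mm diameter and 6 mm thick, 0.35 kg, with a black rubber lip 154 mm in diameter (tapering to 146 mm) and 8 mm deep beneath it which fits loosely (4 mm all round) in the canister's mouth. z points up from the disc. Lying on the table it rests on its lip, with this point 40 mm up.
- cover_seat (a point): Centre of the underside of the cover's disc, above the lip, 32 mm below the knob's grip point; when the cover is seated this coincides with canister_rim.
- key_handle (a point): Centre of the crossbar of the T-handled hex key: a straight black bar 100 mm long (its x axis), 14 mm wide (y), 16 mm tall (z). The steel hexagonal shank, 16 mm across flats, points down from the bar's middle (-z); the tip lies 94 mm below this point. Flats of the hexagon face along +/-x, and every 60 degrees from there. Key mass 0.25 kg.
- key_tip (a point): End of the hex key's shank, on its axis, 94 mm below the bar's centre. The last 6 mm is a round taper (10 mm diameter at the end). Same axes as key_handle.
- rack_seat (a point): Point midway between the two posts of the key rack, at the height of their tops (105 mm above the table), where the underside of the key's crossbar rests; the key hangs with its handle centre 8 mm above this point and its shank between the posts. Axes: x along the line of the two posts (along the hung crossbar), z up. Posts are 10 mm thick, at +/-40 mm along x; each has a notch 20 mm wide, 9 mm deep for the bar. The rack is fixed on a base 10 mm thick.
- jar0_center (a point): Centre (half-way up, 25 mm) of a small amber glass sample jar with a blue cap, a plain upright cylinder 36 mm in diameter and 50 mm tall, 0.07 kg with a heavy bottom; z is its axis. Some of the four jars are absent in a run.
- jar1_center (a point): Centre (half-way up, 25 mm) of a small amber glass sample jar with a blue cap, a plain upright cylinder 36 mm in diameter and 50 mm tall, 0.07 kg with a heavy bottom; z is its axis. Some of the four jars are absent in a run.
- jar2_center (a point): Centre (half-way up, 25 mm) of a small amber glass sample jar with a blue cap, a plain upright cylinder 36 mm in diameter and 50 mm tall, 0.07 kg with a heavy bottom; z is its axis. Some of the four jars are absent in a run.
- jar3_center (a point): Centre (half-way up, 25 mm) of a small amber glass sample jar with a blue cap, a plain upright cylinder 36 mm in diameter and 50 mm tall, 0.07 kg with a heavy bottom; z is its axis. Some of the four jars are absent in a run.
- clamp_left_mouth (a point): Centre of the open top of the hexagonal socket in the left (canister +y) clamp's screw head, 110 mm above the table. The socket goes straight down 22 mm, 17.5 mm across flats. This frame turns with the clamp: x points along the clamp arm (arm tip 50 mm from the axis, arm 3 mm above a seated cover), z up; flats face along +/-x and every 60 degrees from there. The screw head is 34 mm wide and turns as one with the arm.
- clamp_right_mouth (a point): Centre of the open top of the hexagonal socket in the right (canister -y) clamp's screw head, 110 mm above the table. The socket goes straight down 22 mm, 17.5 mm across flats. This frame turns with the clamp: x points along the clamp arm (arm tip 50 mm from the axis, arm 3 mm above a seated cover), z up; flats face along +/-x and every 60 degrees from there. The screw head is 34 mm wide and turns as one with the arm.
- clamp_left_bottom (a point): Centre of the floor of that socket, 22 mm below the mouth, 88 mm above the table; a fully seated key's tip stands here.
- clamp_right_bottom (a point): Centre of the floor of that socket, 22 mm below the mouth, 88 mm above the table; a fully seated key's tip stands here.
- clamp_left (a joint): Turn of this clamp in rad: 0 fully open (arm out of the cover's way), grows as it is turned clockwise seen from above, stop at 1.3 with the arm pointing at the canister's axis, over the cover. Starts at 0 to 0.2; stiff, about 0.2 N m, and stays where it is left.
- clamp_right (a joint): Turn of this clamp in rad: 0 fully open (arm out of the cover's way), grows as it is turned clockwise seen from above, stop at 1.3 with the arm pointing at the canister's axis, over the cover. Starts at 0 to 0.2; stiff, about 0.2 N m, and stays where it is left.
- amber_big: Bystander: tall amber bottle, 76 mm diameter, 170 mm tall; origin at the centre of its underside.
- amber_mid: Bystander: amber bottle, 60 mm diameter, 130 mm tall; origin at the centre of its underside.
- white_tub: Bystander: white tub, 68 mm diameter, 100 mm tall; origin at the centre of its underside.
- tape_roll: Bystander: cardboard ring, 90 mm diameter, 22 mm tall, lying flat; origin at the centre of its underside.
- carton: Bystander: small carton 60 x 90 x 35 mm; origin at the centre of its underside.
- white_bottle: Bystander: white plastic bottle, 52 mm diameter, 90 mm tall; origin at the centre of its underside.
- beaker: Bystander: steel beaker, 64 mm diameter, 70 mm tall; origin at the centre of its underside.
Mind the look-alikes: they are no part of the job. Leave any yellow look-alike of the part that bears jar3_center alone.

How it is judged (in metres and radians):
On the way, in this order (a step that is already met when the one before it is completed fails the run):
1. every jar present stands upright inside the canister (horizontal distance between each of jar0_center, jar1_center, jar2_center, jar3_center and canister_rim below 0.068 m and z of each of jar0_center, jar1_center, jar2_center, jar3_center in the frame of canister_floor below 0.032 m and angle between each of jar0_center, jar1_center, jar2_center, jar3_center's own z axis and vertical below 0.2 rad), for 0.2 s.
2. the cover sits seated and level on the rim, the jars under it (all of step 1 and z of cover_seat in the frame of canister_rim between -0.004 and 0.003 m and horizontal distance between cover_seat and canister_rim below 0.008 m and angle between cover_seat's own z axis and vertical below 0.03 rad), for 0.3 s.
3. the key is fully seated in the screw of one clamp, still open, with the cover on (((z of key_tip in the frame of clamp_left_bottom between -0.004 and 0.004 m and horizontal distance between key_tip and clamp_left_bottom below 0.005 m and angle between key_tip's own z axis and vertical below 0.12 rad and value of joint clamp_left below 0.45 rad and z of cover_seat in the frame of canister_rim between -0.004 and 0.003 m and horizontal distance between cover_seat and canister_rim below 0.008 m and angle between cover_seat's own z axis and vertical below 0.03 rad) or (z of key_tip in the frame of clamp_right_bottom between -0.004 and 0.004 m and horizontal distance between key_tip and clamp_right_bottom below 0.005 m and angle between key_tip's own z axis and vertical below 0.12 rad and value of joint clamp_right below 0.45 rad and z of cover_seat in the frame of canister_rim between -0.004 and 0.003 m and horizontal distance between cover_seat and canister_rim below 0.008 m and angle between cover_seat's own z axis and vertical below 0.03 rad))), for 0.2 s.
4. that clamp has been turned shut with the key still seated in it (((z of key_tip in the frame of clamp_left_bottom between -0.004 and 0.004 m and horizontal distance between key_tip and clamp_left_bottom below 0.005 m and angle between key_tip's own z axis and vertical below 0.12 rad and value of joint clamp_left above 1.1 rad) or (z of key_tip in the frame of clamp_right_bottom between -0.004 and 0.004 m and horizontal distance between key_tip and clamp_right_bottom below 0.005 m and angle between key_tip's own z axis and vertical below 0.12 rad and value of joint clamp_right above 1.1 rad))), for 0.1 s.
5. the key is fully seated in the screw of the other clamp, still open (((z of key_tip in the frame of clamp_left_bottom between -0.004 and 0.004 m and horizontal distance between key_tip and clamp_left_bottom below 0.005 m and angle between key_tip's own z axis and vertical below 0.12 rad and value of joint clamp_left below 0.45 rad and value of joint clamp_right above 1.1 rad) or (z of key_tip in the frame of clamp_right_bottom between -0.004 and 0.004 m and horizontal distance between key_tip and clamp_right_bottom below 0.005 m and angle between key_tip's own z axis and vertical below 0.12 rad and value of joint clamp_right below 0.45 rad and value of joint clamp_left above 1.1 rad))), for 0.2 s.
6. the other clamp is turned shut too, with the key still seated in it (value of joint each of clamp_left, clamp_right above 1.1 rad and ((z of key_tip in the frame of clamp_left_bottom between -0.004 and 0.004 m and horizontal distance between key_tip and clamp_left_bottom below 0.005 m and angle between key_tip's own z axis and vertical below 0.12 rad) or (z of key_tip in the frame of clamp_right_bottom between -0.004 and 0.004 m and horizontal distance between key_tip and clamp_right_bottom below 0.005 m and angle between key_tip's own z axis and vertical below 0.12 rad))), for 0.1 s.
At the end, for the whole second after the job is handed in: All jars present upright in the canister; cover on the rim (3 mm in height, 8 mm off centre, 0.03 rad of level); both clamps past 1.1 rad (stop 1.3); key hanging upright in the rack notches, handle within 15 mm across, 5 mm in height and 0.3 rad in direction (all of step 2 and value of joint each of clamp_left, clamp_right above 1.1 rad and horizontal distance between key_handle and rack_seat below 0.015 m and z of key_handle in the frame of rack_seat between 0.003 and 0.013 m and angle between key_handle's own z axis and vertical below 0.12 rad and angle between the x axis of key_handle and the x axis of rack_seat, either way round below 0.3 rad); the robot touches nothing.
It fails at once if another bottle or thing on the bench is pushed away (40 mm) or tipped over (distance of any of amber_big, amber_mid, white_tub, tape_roll, carton, white_bottle, beaker from where it was at the start of the episode above 0.04 m or angle between any of amber_big, amber_mid, white_tub, tape_roll, carton, white_bottle, beaker's own z axis and vertical above 0.5 rad).
Of jar0, jar1, jar2, jar3 only 2 to 4 are there at a start; the rules pass over those that are not, and their reading is None.
At some moment in a run one of jar0, jar1, jar2, jar3 may be knocked a few centimetres aside while the robot is not near it.
It also fails if it takes over 208 s, if anything falls off the work surface, if the arm or the gripper's body presses on something with over 40 N, if the wrist force passes 120 N, or if a joint passes its speed limit or range.

## Working session

There is one attempt and no reset: what is moved stays moved. The work goes in short steps, Python scripts to look and compute and a tool call to move; the robot and the scene stay as the last step left them, time stands still between calls to the robot, and variables do not carry over. Pictures are saved under pics/ and viewed, at most 14 in all, crops included, and the job is handed in when it is done.

Besides the shell and the picture viewer there is one more tool, called after ">>>" as name(argument=value, ...) on one line, values as JSON. send_rows: Moves the arm, as the interface text tells. Its arguments: {"type":"object","properties":{"commands":{"type":"array","items":{"type":"array","items":{"type":"number"}}}},"required":["commands"]}

```bash
mkdir -p pics; python3 - <<'E'
from cell import status, eyes, bot
import cv2,numpy as np
np.set_printoptions(precision=4,suppress=True)
s=status.read_state();print(s, bot.pinch_z)
for n in ("top","side"):
    c=eyes.camera(n);print(n,c["camera_matrix"],c["pose"],[k for k in c]);cv2.imwrite(f"pics/{n}0.png",c["img"])
    np.savez(f"{n}.npz",K=c["camera_matrix"],T=c["pose"])
    print({k:v for k,v in c.items() if k not in("img","camera_matrix","pose")})
E
```

```text
{'clock': 0.0, 'joint_positions': array([-80.8536,  18.7335, -11.0916,  60.2731,  -0.0014,  82.311 ]), 'dq': array([ 0.003 , -0.0291, -0.0748,  0.0521, -0.0515,  0.0615]), 'joint_efforts': array([ -0.0003, -44.3398,  26.2441,   0.0155,  -0.0002,   0.    ]), 'tcp_pos': array([ 0.1592, -0.5259,  0.2305]), 'tool_rot': array([[ 0.9571,  0.2896, -0.0003],
       [ 0.2896, -0.9571,  0.0017],
       [ 0.0002, -0.0017, -1.    ]]), 'contact_force': array([ 0.0531, -0.1306,  0.0727]), 'torque': array([ 0.0377, -0.011 ,  0.038 ]), 'grip_force': 0.0, 'opening': 0.08542497822052644} 0.0187
top [[436.971    0.     255.4822]
 [  0.     436.971  187.9904]
 [  0.       0.       1.    ]] [[-0.01    0.9811 -0.1932  0.2832]
 [-0.9997 -0.0137 -0.018  -0.0037]
 [-0.0203  0.193   0.981   1.4614]
 [ 0.      0.      0.      1.    ]] ['img', 'camera_matrix', 'pose']
{}
side [[377.8136   0.     255.5542]
 [  0.     377.8136 183.9668]
 [  0.       0.       1.    ]] [[-0.8861  0.2614 -0.3828  0.1221]
 [-0.4631 -0.4616  0.7567  0.8835]
 [ 0.0211  0.8477  0.53    0.6881]
 [ 0.      0.      0.      1.    ]] ['img', 'camera_matrix', 'pose']
{}
```

View pics/top0.png

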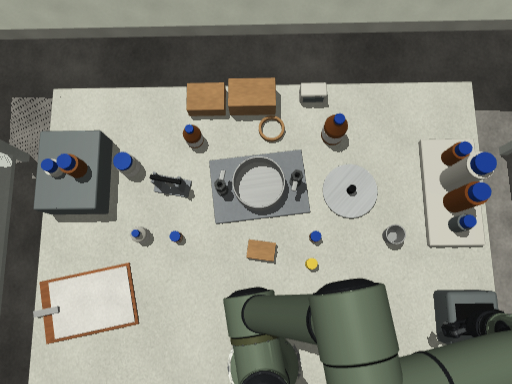

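View pics/side0.png

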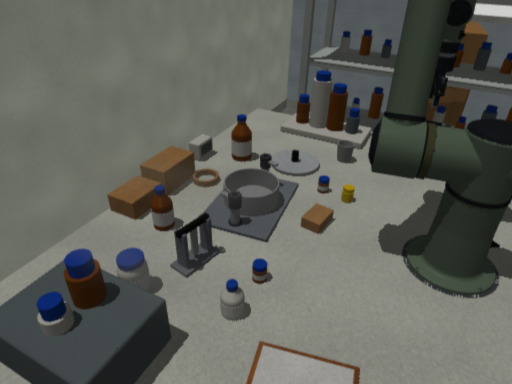

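The top view shows two blue-capped small jars, at about (176,237) and (316,237). The yellow look-alike is at (312,264), the canister at (260,185), the cover knob at (351,189) and the key rack at (171,184). In the side view the same two jars are at (260,270) and (323,184), and the arm may be hiding others.

```bash
cat > h.py <<'E'
from cell import status, eyes, bot
import cv2,numpy as np
np.set_printoptions(precision=4,suppress=True)
def ray(K,T,u,v):
    d=np.linalg.inv(K)@[u,v,1.]; d=T[:3,:3]@[d[0],-d[1],-d[2]]; return T[:3,3],d
def plane(K,T,u,v,z):
    o,d=ray(K,T,u,v); return o+d*(z-o[2])/d[2]
def proj(K,T,p):
    q=T[:3,:3].T@(np.asarray(p,float)-T[:3,3]); q=K@[q[0],-q[1],-q[2]]; return q[:2]/q[2]
def shot(n):
    s=status.read_state(); c=eyes.camera(n); K=c["camera_matrix"]
    if n=="wrist":
        W=np.eye(4);W[:3,:3]=s["tool_rot"];W[:3,3]=s["tcp_pos"];T=W@c["hand_eye"]
    else: T=c["pose"]
    return c["img"],K,T
def blobs(img,K,T,lo,hi,z,mina=15):
    m=cv2.inRange(cv2.cvtColor(img,cv2.COLOR_BGR2HSV),lo,hi)
    n,l,st,ce=cv2.connectedComponentsWithStats(m)
    for i in range(1,n):
        if st[i,4]>=mina: print(ce[i],st[i],plane(K,T,*ce[i],z)[:2])
def st():
    s=status.read_state();print("t",s["clock"],"tcp",s["tcp_pos"],"R",s["tool_rot"].ravel(),"F",s["contact_force"],"open",s["opening"],"grip",s["grip_force"],"q",s["joint_positions"]);return s
E
python3 - <<'E'
from h import *
img,K,T=shot("top")
print("blue z.05");blobs(img,K,T,(110,120,60),(130,255,255),.05)
print("yellow");blobs(img,K,T,(22,120,80),(35,255,255),.05)
print("knob",plane(K,T,351,189.5,.06)[:2],"canister",plane(K,T,260,182,.08)[:2])
print("clampL",plane(K,T,221,186,.11)[:2],"R",plane(K,T,297,175,.11)[:2],"rack",plane(K,T,171,184,.11)[:2])
cv2.imwrite("pics/top1.png",cv2.resize(img[140:260,130:330],None,fx=4,fy=4,interpolation=cv2.INTER_CUBIC))
E
```

```text
blue z.05
[339.1183 118.4731] [334 114  11  10  93] [ 0.797  -0.2633]
[188.6481 128.5   ] [185 125   8   8  54] [0.7701 0.2471]
[463.3943 148.2343] [455 142  17  14 175] [ 0.686  -0.6693]
[121.9585 160.6981] [113 152  19  18 265] [0.6608 0.4694]
[483.5664 162.7319] [470 152  27  23 429] [ 0.6355 -0.7301]
[ 63.8211 161.1526] [ 56 154  17  16 190] [0.6622 0.6662]
[ 47.2331 164.6692] [ 41 159  14  14 133] [0.6509 0.7215]
[479.5077 191.2277] [468 183  23  18 325] [ 0.5402 -0.7065]
[467.8047 220.9349] [460 215  16  13 169] [ 0.4438 -0.6588]
[135.0435 232.9565] [131 230   9   7  46] [0.4179 0.4147]
[174.4881 235.7857] [170 231  10  11  84] [0.4072 0.2859]
[315.3678 235.8621] [311 231  10  11  87] [ 0.4017 -0.1687]
yellow
[310.9623 263.5377] [305 258  13  12 106] [ 0.3142 -0.1515]
knob [ 0.5499 -0.2885] canister [0.5748 0.0069]
clampL [0.5573 0.1301] R [ 0.5894 -0.1107] rack [0.566 0.289]
```

View pics/top1.png

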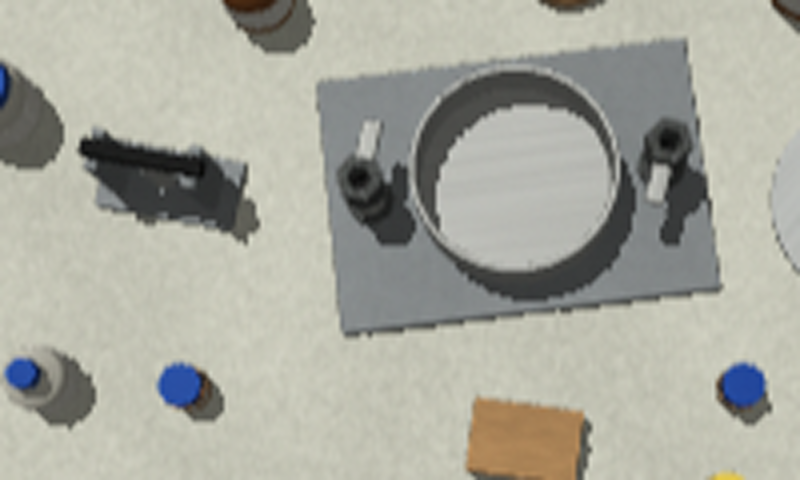

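>>> send_rows(commands=[[0,0,0.0468,0,0,0,0],[0,0,0.0468,0,0,0,0],[0,0,0.0468,0,0,0,0]])

```text
clock: 0.4
tcp_pos: [0.1592, -0.5262, 0.2309]
tool_rot: [[1.0, -0.005, -0.0], [-0.005, -1.0, 0.001], [-0.0, -0.001, -1.0]]
contact_force: [-1.0, 0.3, 0.6]
opening: 0.0851
grip_force: 0.0
```

>>> send_rows(commands=[[0,0,0,0.669,-0.992,0,0],[0,0,0,0.669,-0.992,0,0],[0,0,0,0.669,-0.992,0,0],[0,0,0,0.669,-0.992,0,0]])

```text
clock: 0.73
tcp_pos: [0.2408, -0.4031, 0.2308]
tool_rot: [[1.0, 0.002, 0.0], [0.002, -1.0, 0.003], [0.0, -0.003, -1.0]]
contact_force: [-0.7, 0.6, 0.2]
opening: 0.0855
grip_force: 0.0
```

>>> send_rows(commands=[[0,0,0,0.669,-0.992,0,0],[0,0,0,0.669,-0.992,0,0],[0,0,0,0.669,-0.992,0,0],[0,0,0,0.669,-0.992,0,0]])

```text
clock: 1.07
tcp_pos: [0.321, -0.2844, 0.2311]
tool_rot: [[1.0, 0.003, 0.0], [0.003, -1.0, 0.002], [0.0, -0.002, -1.0]]
contact_force: [-0.2, -0.5, 0.1]
opening: 0.0855
grip_force: 0.0
```

>>> send_rows(commands=[[0,0,0,0.669,-0.992,0,0],[0,0,0,0.669,-0.992,0,0],[0,0,0,0.669,-0.992,0,0],[0,0,0,0.669,-0.992,0,0],[0,0,0,0.669,-0.992,0,0]])

```text
clock: 1.48
tcp_pos: [0.4016, -0.1662, 0.2312]
tool_rot: [[1.0, 0.006, 0.0], [0.006, -1.0, 0.001], [0.0, -0.001, -1.0]]
contact_force: [-1.1, -0.7, -0.5]
opening: 0.0853
grip_force: 0.0
```

```bash
python3 - <<'E'
from h import *
s=st()
img,K,T=shot("top");blobs(img,K,T,(110,120,60),(130,255,255),.05)
w,K,T=shot("wrist");print(K,T);blobs(w,K,T,(110,120,40),(130,255,255),.05)
cv2.imwrite("pics/c1.png",cv2.resize(np.hstack([img[100:],cv2.resize(w,None,fx=.74,fy=.74)]),(800,256)))
E
```

```text
t 1.4833 tcp [ 0.4016 -0.1662  0.2312] R [ 1.      0.0056  0.0005  0.0056 -1.      0.0012  0.0005 -0.0012 -1.    ] F [-1.0628 -0.685  -0.5327] open 0.08525296114631481 grip 0.0 q [-32.2801   6.4272 -26.951   56.6356   0.0714 147.4018]
[339.1183 118.4731] [334 114  11  10  93] [ 0.797  -0.2633]
[188.6909 128.5636] [185 125   8   8  55] [0.7699 0.247 ]
[463.1685 148.4674] [455 142  17  14 184] [ 0.6852 -0.6684]
[122.1481 160.7963] [113 152  19  18 270] [0.6604 0.4687]
[483.3512 163.0447] [471 152  26  23 447] [ 0.6344 -0.7292]
[ 57.9241 163.1335] [ 41 154  34  19 382] [0.6556 0.6856]
[479.2663 191.5562] [468 183  23  18 338] [ 0.5392 -0.7056]
[467.6971 221.1314] [460 215  16  13 175] [ 0.4431 -0.6584]
[135.2979 232.9362] [132 230   8   7  47] [0.418  0.4139]
[174.4881 235.7857] [170 231  10  11  84] [0.4072 0.2859]
[[303.3372   0.     254.594 ]
 [  0.     303.3372 193.3717]
 [  0.       0.       1.    ]] [[ 0.0044  0.9613  0.2756  0.4691]
 [-1.      0.0043  0.0006 -0.1665]
 [-0.0006 -0.2756  0.9613  0.3736]
 [ 0.      0.      0.      1.    ]]
[257.954  169.0703] [243 153  31  32 782] [ 0.4037 -0.1703]
```

View pics/c1.png

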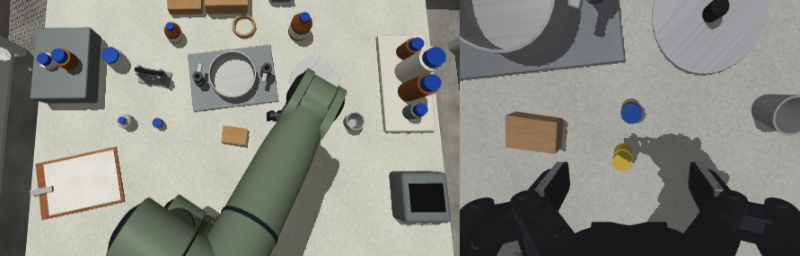

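The scene shows just two jars, and nothing new has appeared. The first jar is at wrist pixel (258,169), which gives (0.403, -0.170). I'll grasp it.

>>> send_rows(commands=[[0,0,0,0.012,0.032,0.35,0.2],[0,0,0,0.012,0.032,0.7,0.2],[0,0,0,0.012,0.032,0.9,0.2],[0,0,0,0.012,0.032,0.9,0.2]])

```text
clock: 1.92
tcp_pos: [0.3975, -0.1721, 0.1189]
tool_rot: [[1.0, -0.003, -0.008], [-0.003, -1.0, 0.005], [-0.008, -0.005, -1.0]]
contact_force: [-0.7, 0.4, -0.9]
opening: 0.0682
grip_force: 0.0
```

>>> send_rows(commands=[[0,0,0,0,0,0.3,0.2],[0,0,0,0,0,0.6,0.2],[0,0,0,0,0,0.8,0.2],[0,0,0,0,0,0.89,0.2],[0,0,0,0,0,0.89,0.2],[0,0,0,0,0,0.89,1],[0,0,0,0,0,0.89,1],[0,0,0,0,0,0.89,1],[0,0,0,0,0,0.89,1],[0,0,0,0,0,0.89,1],[0,0,0,0,0,0.89,1]])

```text
clock: 2.83
tcp_pos: [0.403, -0.1743, 0.0184]
tool_rot: [[1.0, -0.0, 0.003], [-0.0, -1.0, -0.002], [0.003, 0.002, -1.0]]
contact_force: [-0.9, -0.1, 5.7]
opening: 0.0336
grip_force: 59.2
```

>>> send_rows(commands=[[0,0,0,0,0,-0.2,1],[0,0,0,0,0,-0.5,1],[0,0,0,0,0,-0.8,1],[0,0,0,0,0,-1,1],[0,0,0,0,0,-1,1]])

```text
clock: 3.25
tcp_pos: [0.4052, -0.1755, 0.1426]
tool_rot: [[1.0, -0.0, 0.009], [-0.0, -1.0, -0.006], [0.009, 0.006, -1.0]]
contact_force: [2.1, -0.0, -0.3]
opening: 0.0341
grip_force: 59.9
```

>>> send_rows(commands=[[0,0,0,0.25,-0.25,-0.2,1],[0,0,0,0.4,-0.5,-0.5,1],[0,0,0,0.4,-0.8,-0.9,1],[0,0,0,0.4,-1,-0.9,1],[0,0,0,0.4,-1,-0.9,1]])

```text
clock: 3.67
tcp_pos: [0.4515, -0.0501, 0.2486]
tool_rot: [[1.0, 0.004, 0.006], [0.004, -1.0, 0.0], [0.006, -0.0, -1.0]]
contact_force: [0.3, -0.1, -0.7]
opening: 0.0338
grip_force: 60.1
```

>>> send_rows(commands=[[0,0,0,0,-0.2,0,1],[0,0,0,0,-0.45,0,1],[0,0,0,0,-0.45,0,1],[0,0,0,0,-0.45,0,1]])

```text
clock: 4.0
tcp_pos: [0.4492, 0.0016, 0.2444]
tool_rot: [[1.0, 0.003, -0.0], [0.003, -1.0, -0.0], [-0.0, 0.0, -1.0]]
contact_force: [-0.1, -0.5, -1.8]
opening: 0.0336
grip_force: 60.2
```

```bash
python3 - <<'E'
from h import *
s=st()
w,K,T=shot("wrist");np.savez("w1.npz",K=K,T=T,w=w)
cv2.imwrite("pics/w1.png",cv2.resize(w,(800,600),interpolation=cv2.INTER_CUBIC))
img,K,T=shot("top");blobs(img,K,T,(110,120,60),(130,255,255),.05)
E
```

```text
t 4.0 tcp [0.4492 0.0016 0.2444] R [ 1.      0.0026 -0.0001  0.0026 -1.     -0.0004 -0.0001  0.0004 -1.    ] F [-0.1279 -0.5489 -1.7607] open 0.033630411118187806 grip 60.20776614546776 q [ -9.2054   7.4298 -23.7615  58.8102  -0.0263 170.6463]
[339.1183 118.4731] [334 114  11  10  93] [ 0.797  -0.2633]
[188.6909 128.5636] [185 125   8   8  55] [0.7699 0.247 ]
[463.1685 148.4674] [455 142  17  14 184] [ 0.6852 -0.6684]
[122.119  160.7807] [113 152  19  18 269] [0.6605 0.4688]
[483.3618 162.9955] [471 152  26  23 445] [ 0.6346 -0.7293]
[ 57.6622 163.1609] [ 41 154  34  19 373] [0.6555 0.6865]
[479.2663 191.5562] [468 183  23  18 338] [ 0.5392 -0.7056]
[467.6971 221.1314] [460 215  16  13 175] [ 0.4431 -0.6584]
[135.2766 233.0213] [132 230   8   7  47] [0.4177 0.4139]
[174.4881 235.7857] [170 231  10  11  84] [0.4072 0.2859]
```

View pics/w1.png

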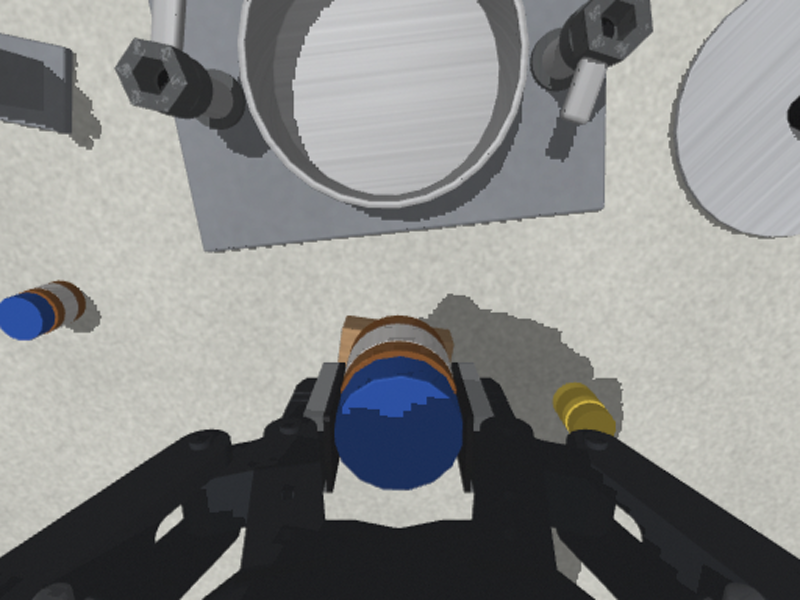

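The held jar is upright in the grip. The left socket is at about (157,78) in the scaled picture and the right one at (613,25). The rim's outer edge runs from x=238 to x=527, with its bottom at (385,209). Joint 6 is close to its limit, so I'll turn the tool by -90°.

```bash
python3 - <<'E'
from h import *
d=np.load("w1.npz");K,T=d["K"],d["T"];f=512/800
P=[(238,45),(527,45),(241,90),(385,209),(520,100),(300,178),(470,180)]
X=np.array([plane(K,T,u*f,v*f,.08)[:2] for u,v in P])
from scipy.optimize import least_squares
r=least_squares(lambda c:np.hypot(*(X-c).T)-.086,[.57,.01]);print(r.x,r.fun)
L=plane(K,T,157*f,78*f,.11)[:2];R=plane(K,T,613*f,25*f,.11)[:2];print(L,R,np.hypot(*(L-R)),(L+R)/2)
print("jar2",plane(K,T,25*f,318*f,.05))
E
```

```text
[0.5773 0.0118] [-0.0013 -0.0014  0.0002 -0.     -0.001  -0.0011  0.001 ]
[0.5626 0.1317] [ 0.5885 -0.109 ] 0.24217368177039295 [0.5755 0.0114]
jar2 [0.4079 0.2807 0.05  ]
```

>>> send_rows(commands=[[0,0,-0.25,0,0,0,1],[0,0,-0.25,0,0,0,1],[0,0,-0.25,0,0,0,1],[0,0,-0.25,0,0,0,1],[0,0,-0.25,0,0,0,1],[0,0,-0.25,0,0,0,1],[0,0,-0.25,0,0,0,1],[0,0,-0.25,0,0,0,1],[0,0,-0.25,0,0,0,1],[0,0,-0.25,0,0,0,1],[0,0,-0.25,0,0,0,1],[0,0,-0.25,0,0,0,1]])

```text
clock: 5.1
tcp_pos: [0.4497, -0.0006, 0.2442]
tool_rot: [[0.067, 0.998, -0.0], [0.998, -0.067, -0.0], [-0.0, -0.0, -1.0]]
contact_force: [-0.1, 0.6, -0.6]
opening: 0.0337
grip_force: 60.2
```

>>> send_rows(commands=[[0,0,-0.018,0,0,0,1],[0,0,-0.018,0,0,0,1],[0,0,-0.018,0,0,0,1]])

```text
clock: 5.35
tcp_pos: [0.4497, -0.0003, 0.2443]
tool_rot: [[-0.037, 0.999, -0.0], [0.999, 0.037, -0.0], [-0.0, -0.0, -1.0]]
contact_force: [0.5, -0.6, -0.0]
opening: 0.0341
grip_force: 60.1
```

>>> send_rows(commands=[[0,0,0.006,0,0.3,0,1],[0,0,0.006,0,0.6,0,1],[0,0,0.006,0,0.6,0,1]])

```text
clock: 5.6
tcp_pos: [0.5272, 0.0028, 0.2437]
tool_rot: [[-0.001, 1.0, 0.004], [1.0, 0.001, -0.0], [-0.0, 0.004, -1.0]]
contact_force: [1.1, -1.1, -0.9]
opening: 0.0336
grip_force: 60.3
```

>>> send_rows(commands=[[0,0,0,-0.187,0.3,0,1],[0,0,0,-0.187,0.45,0,1],[0,0,0,-0.187,0.45,0.3,1],[0,0,0,-0.187,0.45,0.6,1],[0,0,0,-0.187,0.45,0.6,1],[0,0,0,-0.187,0.45,0.6,1]])

```text
clock: 6.1
tcp_pos: [0.5737, -0.0186, 0.1709]
tool_rot: [[-0.002, 1.0, -0.005], [1.0, 0.002, 0.001], [0.001, -0.005, -1.0]]
contact_force: [0.1, -0.2, -0.7]
opening: 0.034
grip_force: 60.3
```

>>> send_rows(commands=[[0,0,0,0,0,0.25,1],[0,0,0,0,0,0.5,1],[0,0,0,0,0,0.7,1],[0,0,0,0,0,0.85,1],[0,0,0,0,0,0.97,1],[0,0,0,0,0,0.97,1],[0,0,0,0,0,0.97,1]])

```text
clock: 6.68
tcp_pos: [0.5768, -0.0187, 0.0578]
tool_rot: [[-0.004, 1.0, 0.002], [1.0, 0.004, -0.0], [-0.0, 0.002, -1.0]]
contact_force: [-0.1, 1.0, 0.2]
opening: 0.0337
grip_force: 60.3
```

>>> send_rows(commands=[[0,0,0,0,0,0.1,1],[0,0,0,0,0,0.14,1],[0,0,0,0,0,0.14,1],[0,0,0,0,0,0.14,1],[0,0,0,0,0,0.14,0.25],[0,0,0,0,0,0.14,0.25],[0,0,0,0,0,0.14,0.25],[0,0,0,0,0,0.14,0.25],[0,0,0,0,0,0.14,0.25]])

```text
clock: 7.43
tcp_pos: [0.5759, -0.0184, 0.0395]
tool_rot: [[-0.004, 1.0, 0.0], [1.0, 0.004, -0.0], [-0.0, 0.0, -1.0]]
contact_force: [-0.0, -0.0, -0.4]
opening: 0.0639
grip_force: 0.0
```

>>> send_rows(commands=[[0,0,0,0,0,-0.3,0.25],[0,0,0,0,0,-0.65,0.25],[0,0,0,0,0,-1,0.25],[0,0,0,0,0,-1,0.25]])

```text
clock: 7.77
tcp_pos: [0.5806, -0.0191, 0.1675]
tool_rot: [[-0.004, 1.0, 0.013], [1.0, 0.005, -0.002], [-0.002, 0.013, -1.0]]
contact_force: [2.2, 0.4, -0.4]
opening: 0.0637
grip_force: 0.0
```

>>> send_rows(commands=[[0,0,0,0.3,-0.15,-0.25,0.25],[0,0,0,0.6,-0.3,-0.5,0.25],[0,0,0,0.839,-0.467,-0.5,0.25],[0,0,0,0.839,-0.467,-0.5,0.25]])

```text
clock: 8.1
tcp_pos: [0.5174, 0.0858, 0.2216]
tool_rot: [[-0.008, 1.0, 0.002], [1.0, 0.008, 0.002], [0.002, 0.002, -1.0]]
contact_force: [-0.8, 0.3, -0.6]
opening: 0.0641
grip_force: 0.0
```

>>> send_rows(commands=[[0,0,0,0.3,-0.15,0,0.25],[0,0,0,0.6,-0.3,0,0.25],[0,0,0,0.839,-0.467,0,0.25],[0,0,0,0.839,-0.467,0,0.25]])

```text
clock: 8.43
tcp_pos: [0.459, 0.1863, 0.2189]
tool_rot: [[-0.011, 1.0, -0.003], [1.0, 0.011, 0.002], [0.002, -0.003, -1.0]]
contact_force: [-0.4, -0.3, 0.4]
opening: 0.0642
grip_force: 0.0
```

>>> send_rows(commands=[[0,0,0,0.3,-0.15,0,0.25],[0,0,0,0.6,-0.3,0,0.25],[0,0,0,0.839,-0.467,0,0.25],[0,0,0,0.839,-0.467,0,0.25],[0,0,0,0.839,-0.467,0,0.25]])

```text
clock: 8.85
tcp_pos: [0.4055, 0.2837, 0.219]
tool_rot: [[-0.008, 1.0, -0.0], [1.0, 0.008, -0.001], [-0.001, -0.0, -1.0]]
contact_force: [0.4, 0.8, 0.7]
opening: 0.064
grip_force: 0.0
```

```bash
python3 - <<'E'
from h import *
s=st()
w,K,T=shot("wrist");print("wrist blue");blobs(w,K,T,(105,120,30),(130,255,255),.05)
img,K,T=shot("top");print("top");blobs(img,K,T,(110,120,60),(130,255,255),.05)
print("in can z.067");print(plane(K,T,260,190,.067))
cv2.imwrite("pics/c2.png",np.hstack([img[:,130:512],w[:,:]])[:, :894][:, :800])
cv2.imwrite("pics/c2.png",cv2.resize(np.hstack([img,w]),(800,300),interpolation=cv2.INTER_AREA))
E
```

```text
t 8.85 tcp [0.4055 0.2837 0.219 ] R [-0.0079  1.     -0.0001  1.      0.0079 -0.0006 -0.0006 -0.0001 -1.    ] F [0.3682 0.7553 0.663 ] open 0.06398874072880278 grip 0.0 q [ 26.4454  13.4229 -20.17    56.4292  -0.0279 115.9918]
wrist blue
[268.58    45.4239] [254  29  30  34 769] [0.416  0.4096]
[258.     173.3155] [242 157  33  33 840] [0.4074 0.2872]
top
[339.1183 118.4731] [334 114  11  10  93] [ 0.797  -0.2633]
[188.7679 128.5714] [185 125   9   8  56] [0.7699 0.2467]
[463.1685 148.4674] [455 142  17  14 184] [ 0.6852 -0.6684]
[122.1365 160.7638] [113 152  19  18 271] [0.6605 0.4688]
[483.3596 162.9955] [471 152  26  23 445] [ 0.6346 -0.7293]
[ 58.1355 163.11  ] [ 41 154  34  19 391] [0.6557 0.6849]
[266.8415 182.9512] [262 178  11  11  82] [ 0.5776 -0.0154]
[479.2663 191.5562] [468 183  23  18 338] [ 0.5392 -0.7056]
[467.6971 221.1314] [460 215  16  13 175] [ 0.4431 -0.6584]
[174.5294 235.8353] [170 231  10  11  85] [0.4071 0.2858]
in can z.067
[0.551  0.0074 0.067 ]
```

View pics/c2.png

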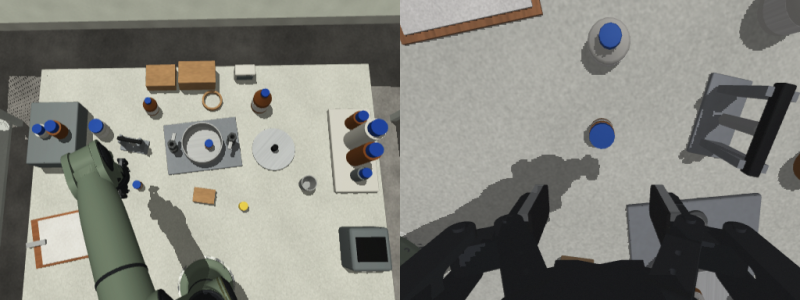

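The top view shows the first jar standing in the canister at (267,183). Nothing else was hidden, so the only jar left is at wrist pixel (258,173), which gives (0.407, 0.286).

>>> send_rows(commands=[[0,0,0,0.02,0.015,0.3,0.25],[0,0,0,0.02,0.015,0.6,0.25],[0,0,0,0.02,0.015,0.9,0.25],[0,0,0,0.02,0.015,0.9,0.25]])

```text
clock: 9.28
tcp_pos: [0.4048, 0.2817, 0.1056]
tool_rot: [[-0.002, 1.0, -0.009], [1.0, 0.002, -0.005], [-0.005, -0.009, -1.0]]
contact_force: [-1.4, -0.1, 0.7]
opening: 0.0639
grip_force: 0.0
```

>>> send_rows(commands=[[0,0,0,0,0,0.25,0.25],[0,0,0,0,0,0.5,0.25],[0,0,0,0,0,0.7,0.25],[0,0,0,0,0,0.79,0.25],[0,0,0,0,0,0.79,0.25],[0,0,0,0,0,0.79,1],[0,0,0,0,0,0.79,1],[0,0,0,0,0,0.79,1],[0,0,0,0,0,0.79,1],[0,0,0,0,0,0.79,1]])

```text
clock: 10.12
tcp_pos: [0.41, 0.2857, 0.0185]
tool_rot: [[-0.004, 1.0, 0.004], [1.0, 0.004, 0.001], [0.001, 0.004, -1.0]]
contact_force: [0.8, -1.4, 6.5]
opening: 0.034
grip_force: 59.7
```

>>> send_rows(commands=[[0,0,0,0,0,-0.2,1],[0,0,0,0,0,-0.5,1],[0,0,0,0,0,-0.8,1],[0,0,0,0,0,-1,1],[0,0,0,0,0,-1,1]])

```text
clock: 10.53
tcp_pos: [0.4117, 0.2872, 0.1428]
tool_rot: [[-0.005, 1.0, 0.01], [1.0, 0.004, 0.005], [0.005, 0.01, -1.0]]
contact_force: [1.7, 0.5, -1.1]
opening: 0.0339
grip_force: 60.0
```

>>> send_rows(commands=[[0,0,0,-0.1,0.1,-0.25,1],[0,0,0,-0.35,0.25,-0.4,1],[0,0,0,-0.679,0.463,-0.4,1],[0,0,0,-0.679,0.463,-0.4,1]])

```text
clock: 10.87
tcp_pos: [0.4682, 0.2003, 0.1863]
tool_rot: [[0.001, 1.0, 0.006], [1.0, -0.001, -0.001], [-0.001, 0.006, -1.0]]
contact_force: [0.6, -0.7, -1.3]
opening: 0.0343
grip_force: 60.2
```

>>> send_rows(commands=[[0,0,0,-0.35,0.25,0,1],[0,0,0,-0.679,0.463,0,1],[0,0,0,-0.679,0.463,0,1]])

```text
clock: 11.12
tcp_pos: [0.5224, 0.1193, 0.1845]
tool_rot: [[-0.001, 1.0, 0.002], [1.0, 0.001, -0.002], [-0.002, 0.002, -1.0]]
contact_force: [0.1, 0.3, -1.5]
opening: 0.0338
grip_force: 60.3
```

>>> send_rows(commands=[[0,0,0,-0.35,0.25,0,1],[0,0,0,-0.679,0.463,0,1],[0,0,0,-0.679,0.463,0,1],[0,0,0,-0.679,0.463,0,1],[0,0,0,-0.679,0.463,0,1]])

```text
clock: 11.53
tcp_pos: [0.5753, 0.0412, 0.1838]
tool_rot: [[-0.003, 1.0, -0.001], [1.0, 0.003, 0.001], [0.001, -0.001, -1.0]]
contact_force: [-0.5, 1.1, -1.6]
opening: 0.0339
grip_force: 60.3
```

>>> send_rows(commands=[[0,0,0,0,0,0.25,1],[0,0,0,0,0,0.5,1],[0,0,0,0,0,0.7,1],[0,0,0,0,0,0.85,1],[0,0,0,0,0,0.96,1],[0,0,0,0,0,0.96,1],[0,0,0,0,0,0.96,1]])

```text
clock: 12.12
tcp_pos: [0.5742, 0.0431, 0.0689]
tool_rot: [[-0.006, 1.0, -0.003], [1.0, 0.006, 0.001], [0.001, -0.003, -1.0]]
contact_force: [0.3, -0.2, -0.8]
opening: 0.0337
grip_force: 60.3
```

>>> send_rows(commands=[[0,0,0,0,0,0.15,1],[0,0,0,0,0,0.25,1],[0,0,0,0,0,0.25,1],[0,0,0,0,0,0.25,1],[0,0,0,0,0,0.25,0.25],[0,0,0,0,0,0.25,0.25],[0,0,0,0,0,0.25,0.25],[0,0,0,0,0,0.25,0.25],[0,0,0,0,0,0.25,0.25]])

```text
clock: 12.87
tcp_pos: [0.5762, 0.0415, 0.0398]
tool_rot: [[-0.004, 1.0, 0.001], [1.0, 0.004, -0.0], [-0.0, 0.001, -1.0]]
contact_force: [-0.4, 0.2, 0.0]
opening: 0.0637
grip_force: 0.0
```

>>> send_rows(commands=[[0,0,0,0,0,-0.3,0.25],[0,0,0,0,0,-0.65,0.25],[0,0,0,0,0,-1,0.25],[0,0,0,0,0,-1,0.25]])

```text
clock: 13.2
tcp_pos: [0.5809, 0.0414, 0.1677]
tool_rot: [[-0.004, 1.0, 0.013], [1.0, 0.004, -0.001], [-0.001, 0.013, -1.0]]
contact_force: [2.5, -0.0, 0.9]
opening: 0.064
grip_force: 0.0
```

>>> send_rows(commands=[[0,0,0,-0.3,0,-0.3,0.25],[0,0,0,-0.65,0,-0.5,0.25],[0,0,0,-1,0,-0.7,0.25],[0,0,0,-1,0,-0.7,0.25]])

```text
clock: 13.53
tcp_pos: [0.5774, -0.0818, 0.2462]
tool_rot: [[-0.002, 1.0, 0.004], [1.0, 0.002, -0.002], [-0.002, 0.004, -1.0]]
contact_force: [0.6, -0.5, 0.9]
opening: 0.0641
grip_force: 0.0
```

>>> send_rows(commands=[[0,0,0,-0.3,0,0,0.25],[0,0,0,-0.5,0,0,0.25],[0,0,0,-0.5,0,0,0.25],[0,0,0,-0.5,0,0,0.25],[0,0,0,-0.5,0,0,0.25]])

```text
clock: 13.95
tcp_pos: [0.5764, -0.1381, 0.243]
tool_rot: [[-0.004, 1.0, -0.0], [1.0, 0.004, 0.001], [0.001, -0.0, -1.0]]
contact_force: [1.0, -0.2, 0.3]
opening: 0.0641
grip_force: 0.0
```

```bash
python3 - <<'E'
from h import *
s=st()
w,K,T=shot("wrist");print("wrist blue");blobs(w,K,T,(105,120,30),(130,255,255),.067)
np.savez("w2.npz",K=K,T=T,w=w)
cv2.imwrite("pics/w2.png",cv2.resize(w,(800,600),interpolation=cv2.INTER_CUBIC))
E
```

```text
t 13.95 tcp [ 0.5764 -0.1381  0.243 ] R [-0.0041  1.     -0.0005  1.      0.0041  0.0007  0.0007 -0.0004 -1.    ] F [ 1.0045 -0.2209  0.2594] open 0.06414741308589766 grip 0.0 q [-20.6212  22.8829  -3.1042  64.0504   0.0263  69.1445]
wrist blue
[255.3333   2.3643] [243   0  26   7 129] [0.5747 0.0256]
[255.2993  51.9981] [ 238   33   35   39 1076] [ 0.5748 -0.0166]
[474.5875 307.7208] [457 297  32  26 240] [ 0.8446 -0.3026]
```

View pics/w2.png

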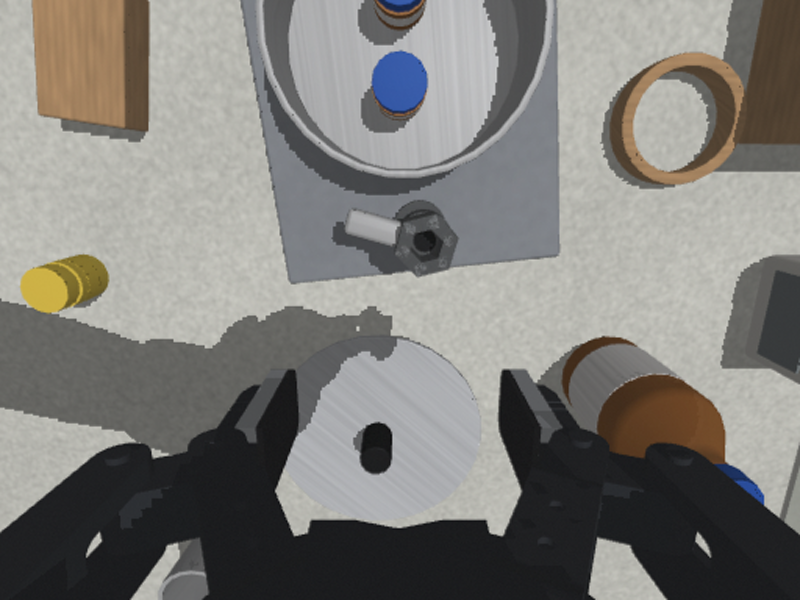

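Both jars stand in the canister. The right socket is at (426,240) and the knob top at (376,461) in the scaled picture. The disc edges run from x≈285 to x≈481.

```bash
python3 - <<'E'
from h import *
from scipy.optimize import least_squares
d=np.load("w2.npz");K,T,w=d["K"],d["T"],d["w"];f=512/800
print("knob",plane(K,T,376*f,461*f,.054),plane(K,T,376*f,461*f,.05))
print("sockR",plane(K,T,426*f,240*f,.11))
P=[(385,335),(481,425),(470,475),(440,352),(318,370)]
X=np.array([plane(K,T,u*f,v*f,.011)[:2] for u,v in P])
r=least_squares(lambda c:np.hypot(*(X-c).T)-.092,[.55,-.28]);print("disc",r.x,r.fun)
P=[(264,50),(283,95),(330,152),(405,177),(470,166),(520,125),(548,60),(553,30)]
X=np.array([plane(K,T,u*f,v*f,.08)[:2] for u,v in P])
r=least_squares(lambda c:np.hypot(*(X-c).T)-.086,[.57,.01]);print("can",r.x,r.fun)
E
```

```text
knob [ 0.5578 -0.295   0.054 ] [ 0.5576 -0.2977  0.05  ]
sockR [ 0.591  -0.1083  0.11  ]
disc [ 0.562  -0.2985] [ 0.0035 -0.0041 -0.0025  0.0021 -0.0079]
can [0.5803 0.0121] [-0.0007 -0.0021 -0.0006 -0.0004  0.0019  0.0014 -0.0021 -0.0028]
```

>>> send_rows(commands=[[0,0,0,-0.3,-0.08,0,0.25],[0,0,0,-0.65,-0.08,0,0.25],[0,0,0,-0.65,-0.08,0,0.25]])

```text
clock: 14.25
tcp_pos: [0.5675, -0.221, 0.2432]
tool_rot: [[-0.001, 1.0, 0.0], [1.0, 0.001, -0.004], [-0.004, 0.0, -1.0]]
contact_force: [-0.8, -0.1, -0.1]
opening: 0.0641
grip_force: 0.0
```

>>> send_rows(commands=[[0,0,0,-0.3,-0.08,0.2,0.25],[0,0,0,-0.65,-0.08,0.4,0.25],[0,0,0,-0.65,-0.08,0.4,0.25],[0,0,0,-0.65,-0.08,0.4,0.25],[0,0,0,-0.65,-0.08,0.4,0.25]])

```text
clock: 14.67
tcp_pos: [0.5581, -0.2933, 0.1949]
tool_rot: [[-0.005, 1.0, -0.001], [1.0, 0.005, 0.001], [0.001, -0.001, -1.0]]
contact_force: [0.8, 0.4, 0.3]
opening: 0.0638
grip_force: 0.0
```

```bash
python3 - <<'E'
from h import *
s=st()
w,K,T=shot("wrist")
np.savez("w3.npz",K=K,T=T,w=w)
cv2.imwrite("pics/w3.png",cv2.resize(w,(800,600),interpolation=cv2.INTER_CUBIC))
E
```

```text
t 14.6667 tcp [ 0.5581 -0.2933  0.1949] R [-0.0047  1.     -0.0008  1.      0.0047  0.0015  0.0015 -0.0008 -1.    ] F [0.7801 0.441  0.305 ] open 0.06382208483013539 grip 0.0 q [-34.4484  28.6691  -1.1198  60.297    0.0427  55.2801]
```

View pics/w3.png

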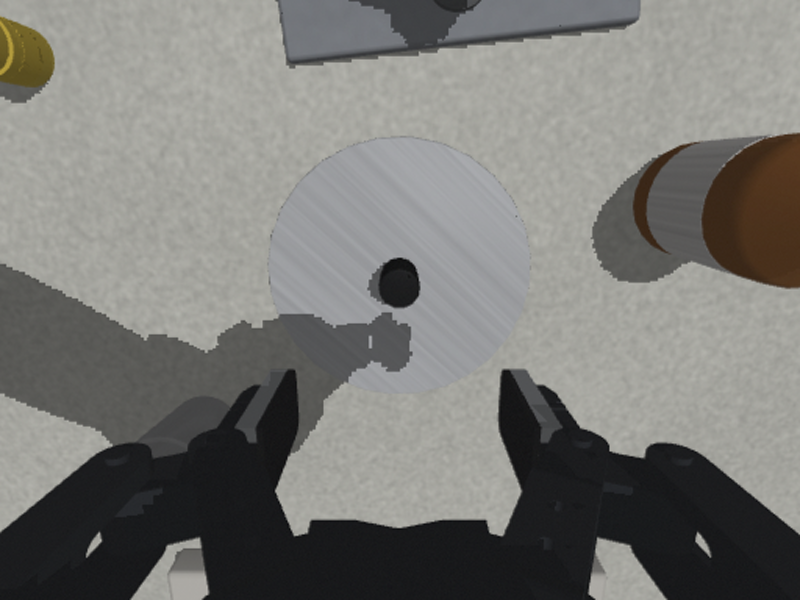

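The knob top is at (400,285) and the disc edges run from 268 to 531 across and from 136 to 393 down.

```bash
python3 - <<'E'
from h import *
from scipy.optimize import least_squares
d=np.load("w3.npz");K,T,w=d["K"],d["T"],d["w"];f=512/800
print("knob",plane(K,T,400*f,285*f,.054))
P=[(268,258),(531,262),(400,136),(395,393),(310,173),(492,175),(520,320)]
X=np.array([plane(K,T,u*f,v*f,.014)[:2] for u,v in P])
r=least_squares(lambda c:np.hypot(*(X-c).T)-.092,[.55,-.28]);print("disc",r.x,r.fun)
E
```

```text
knob [ 0.5578 -0.2924  0.054 ]
disc [ 0.5577 -0.2954] [-0.0001 -0.0005  0.0001 -0.0016 -0.0011 -0.001   0.0003]
```

>>> send_rows(commands=[[0,0,0,0,0,0.3,0.25],[0,0,0,0,0,0.6,0.25],[0,0,0,0,0,0.8,0.25],[0,0,0,0,0,0.9,0.25],[0,0,0,0,0,0.9,0.25]])

```text
clock: 15.13
tcp_pos: [0.5572, -0.2919, 0.0854]
tool_rot: [[-0.006, 1.0, -0.003], [1.0, 0.006, 0.003], [0.003, -0.003, -1.0]]
contact_force: [-0.5, -0.1, 0.0]
opening: 0.064
grip_force: 0.0
```

>>> send_rows(commands=[[0,0,0,0,0,0.2,0.25],[0,0,0,0,0,0.4,0.25],[0,0,0,0,0,0.53,0.25],[0,0,0,0,0,0.53,0.25],[0,0,0,0,0,0.53,0.25],[0,0,0,0,0,0.53,1],[0,0,0,0,0,0.53,1],[0,0,0,0,0,0.53,1],[0,0,0,0,0,0.53,1],[0,0,0,0,0,0.53,1],[0,0,0,0,0,0.53,1]])

```text
clock: 16.05
tcp_pos: [0.5591, -0.2953, 0.0257]
tool_rot: [[-0.004, 1.0, 0.002], [1.0, 0.004, -0.002], [-0.002, 0.002, -1.0]]
contact_force: [-1.5, 0.7, 6.6]
opening: 0.0239
grip_force: 58.8
```

```bash
python3 - <<'E'
from h import *
s=st()
E
```

```text
t 16.05 tcp [ 0.5591 -0.2953  0.0257] R [-0.0043  1.      0.0023  1.      0.0043 -0.0017 -0.0017  0.0022 -1.    ] F [-1.4739  0.6561  6.5807] open 0.02390718652459634 grip 58.79482805728912 q [-34.5205  38.1111 -11.8469  39.8792  -0.0087  55.234 ]
```

>>> send_rows(commands=[[0,0,0,0,0,-0.2,1],[0,0,0,0,0,-0.4,1],[0,0,0,0,0,-0.7,1],[0,0,0,0,0,-1,1],[0,0,0,0,0,-1,1]])

```text
clock: 16.47
tcp_pos: [0.5618, -0.297, 0.1518]
tool_rot: [[-0.004, 1.0, 0.01], [1.0, 0.004, -0.007], [-0.007, 0.01, -1.0]]
contact_force: [1.8, -0.8, -2.3]
opening: 0.0245
grip_force: 60.1
```

>>> send_rows(commands=[[0,0,0,0.15,0,-0.3,1],[0,0,0,0.4,0,-0.5,1],[0,0,0,0.7,0,-0.6,1],[0,0,0,1,0,-0.6,1],[0,0,0,1,0,-0.6,1]])

```text
clock: 16.88
tcp_pos: [0.5571, -0.1683, 0.2167]
tool_rot: [[-0.01, 1.0, 0.001], [1.0, 0.01, 0.004], [0.004, 0.001, -1.0]]
contact_force: [-0.0, 0.3, -4.3]
opening: 0.0245
grip_force: 60.1
```

```bash
python3 - <<'E'
from h import *
from scipy.optimize import least_squares
s=st()
d=np.load("top.npz");K,T=d["K"],d["T"]
g=cv2.cvtColor(cv2.imread("pics/top0.png"),cv2.COLOR_BGR2GRAY)
a=np.linspace(0,2*np.pi,181)[:-1]
def ring(c,r,z): return np.array([proj(K,T,[c[0]+r*np.cos(t),c[1]+r*np.sin(t),z]) for t in a])
# extents
e=np.array([232.75,285.5,156,208.25])
def res(c):
    p=ring(c,.086,.08);return np.array([p[:,0].min(),p[:,0].max(),p[:,1].min(),p[:,1].max()])-e
r=least_squares(res,[.575,.007]);print("ext",r.x,r.fun)
# bright thin rim: maximise mean brightness on r=.0835 at z=.08 minus inside/outside
G=cv2.GaussianBlur(g,(3,3),0).astype(np.float32)
def val(p): return cv2.remap(G,p[None,:,0].astype(np.float32),p[None,:,1].astype(np.float32),1)[0]
best=max(((val(ring((x,y),.0835,.08)).mean()-.5*val(ring((x,y),.089,.08)).mean(),x,y) for x in np.arange(.566,.588,.001) for y in np.arange(-.003,.02,.001)))
print(best)
E
```

```text
t 16.8833 tcp [ 0.5571 -0.1683  0.2167] R [-0.0101  0.9999  0.0006  0.9999  0.0101  0.0039  0.0039  0.0007 -1.    ] F [-0.0403  0.2541 -4.3169] open 0.02446777857218382 grip 60.122963190078735 q [-24.1914  22.6546  -7.3717  60.0322   0.2192  65.228 ]
ext [0.5754 0.0099] [-0.2422  0.2412  0.0792 -0.0813]
(np.float32(90.24359), np.float64(0.58), np.float64(0.014000000000000002))
```

>>> send_rows(commands=[[0,0,0,0.25,0.08,0,1],[0,0,0,0.5,0.08,0,1],[0,0,0,0.75,0.08,0,1],[0,0,0,0.75,0.08,0,1]])

```text
clock: 17.22
tcp_pos: [0.5657, -0.0792, 0.2151]
tool_rot: [[-0.01, 1.0, -0.002], [1.0, 0.01, 0.004], [0.004, -0.002, -1.0]]
contact_force: [-0.2, -0.5, -4.1]
opening: 0.0245
grip_force: 60.1
```

>>> send_rows(commands=[[0,0,0,0.25,0.08,0,1],[0,0,0,0.5,0.08,0,1],[0,0,0,0.65,0.08,0.2,1],[0,0,0,0.75,0.08,0.4,1],[0,0,0,0.75,0.08,0.6,1],[0,0,0,0.75,0.08,0.73,1],[0,0,0,0.75,0.08,0.73,1],[0,0,0,0.75,0.08,0.73,1],[0,0,0,0.75,0.08,0.73,1]])

```text
clock: 17.97
tcp_pos: [0.5766, 0.0051, 0.129]
tool_rot: [[-0.004, 1.0, 0.001], [1.0, 0.004, -0.0], [-0.0, 0.001, -1.0]]
contact_force: [0.6, -0.0, -2.8]
opening: 0.0243
grip_force: 60.0
```

```bash
python3 - <<'E'
from h import *
s=st()
img,K,T=shot("top")
w,Kw,Tw=shot("wrist");np.savez("w4.npz",K=Kw,T=Tw,w=w)
side,Ks,Ts=shot("side");np.savez("s4.npz",K=Ks,T=Ts)
A=cv2.resize(img[140:230,190:310],(400,300),interpolation=cv2.INTER_CUBIC)
B=cv2.resize(w,(400,300))
C=cv2.resize(side[140:260,175:335],(800,600),interpolation=cv2.INTER_CUBIC)[:300*2]
cv2.imwrite("pics/c4.png",np.vstack([np.hstack([A,B]),cv2.resize(side[150:246,180:436],(800,300),interpolation=cv2.INTER_CUBIC)]))
E
```

```text
t 17.9667 tcp [0.5766 0.0051 0.129 ] R [-0.0039  1.      0.0011  1.      0.0039 -0.0002 -0.0002  0.0011 -1.    ] F [ 0.6067 -0.0111 -2.7935] open 0.024284295211649664 grip 60.01923143863678 q [ -6.825   26.3222 -15.4089  48.2069  -0.0025  82.9505]
```

View pics/c4.png

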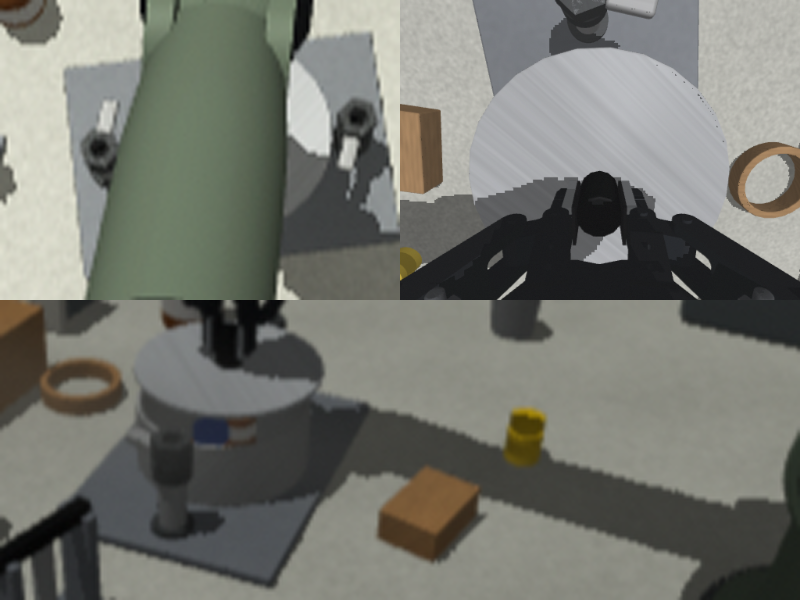

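The cover is held level above the canister. In the wrist pane the disc edge is at left 470, right 728 and top 49. The jars show through the gap beneath it in the side view.

```bash
python3 - <<'E'
from h import *
from scipy.optimize import least_squares
def fit(K,T,P,z,r,c0):
    X=np.array([plane(K,T,u,v,z)[:2] for u,v in P])
    q=least_squares(lambda c:np.hypot(*(X-c).T)-r,c0,loss="soft_l1",f_scale=.002);return q.x,np.hypot(*(X-q.x).T)-r
def edge(img,K,T,c,r,z,angs,sgn):
    # search strongest radial gradient near radius r, return pixels
    g=cv2.GaussianBlur(cv2.cvtColor(img,cv2.COLOR_BGR2GRAY),(3,3),0).astype(np.float32);out=[]
    for a in angs:
        rr=np.arange(r-.010,r+.010,.0004)
        p=np.array([proj(K,T,[c[0]+q*np.cos(a),c[1]+q*np.sin(a),z]) for q in rr],np.float32)
        if p.min()<2 or p[:,0].max()>509 or p[:,1].max()>381: continue
        v=cv2.remap(g,p[None,:,0],p[None,:,1],1)[0]; d=sgn*(v[:-5]-v[5:]); i=d.argmax()+2
        if d.max()>12: out.append(p[i])
    return out
d=np.load("w4.npz");K,T,w=d["K"],d["T"],d["w"]
P=[((x-400)*1.28,y*1.28) for x,y in [(470,150),(728,160),(598,49),(497,95),(690,88),(720,125)]]
print("disc4 man",fit(K,T,P,.1173,.092,[.577,.006]))
for n,c in (("w1",(.5775,.0115)),("w2",(.578,.0115))):
    d=np.load(n+".npz");K,T,w=d["K"],d["T"],d["w"]
    E=edge(w,K,T,c,.086,.08,np.radians(np.arange(0,360,5)),1)
    x,f=fit(K,T,E,.08,.086,c);print(n,len(E),x,np.round(f*1e3,1))
E
```

```text
disc4 man (array([0.5751, 0.003 ]), array([-0.0003, -0.0002,  0.0007, -0.0001, -0.0012,  0.0006]))
w1 43 [0.5793 0.0115] [-1.6 -1.9 -0.9 -1.6 -1.4 -0.5  0.1  0.2 -0.   0.1  0.2 -0.5  0.1 -0.2
 -0.1 -0.5 -0.4  0.1 -0.3  0.5  0.6  0.2  0.6  0.1  0.1  0.1 -0.   0.3
  0.2 -0.2  0.1 -0.5 -0.6 -0.7 -0.8 -0.6 -1.5 -2.1  1.8 -1.2  1.5 -2.7
 -2.8]
w2 39 [0.5773 0.0138] [-1.3 -1.1 -2.5 -2.7 -2.1 -2.2 -2.  -0.6 -0.8 -0.2 -0.  -0.2  0.4  0.2
  0.3  0.5  0.6  1.2  0.5  1.   1.1  0.7  1.2  0.8  0.8 -5.6 -6.  -6.8
 -0.1 -0.2  0.1 -0.4 -0.1  0.2 -0.8 -0.1 -1.1 -0.9 -0.7]
```

>>> send_rows(commands=[[0,0,0,0.079,0.021,0,1],[0,0,0,0.079,0.021,0,1],[0,0,0,0.079,0.021,0.07,1],[0,0,0,0.079,0.021,0.14,1],[0,0,0,0.079,0.021,0.2,1],[0,0,0,0.079,0.021,0.2,1],[0,0,0,0.079,0.021,0.2,1],[0,0,0,0.079,0.021,0.2,1]])

```text
clock: 18.78
tcp_pos: [0.5783, 0.015, 0.1038]
tool_rot: [[-0.004, 1.0, -0.001], [1.0, 0.004, -0.0], [-0.0, -0.001, -1.0]]
contact_force: [0.2, -0.1, -3.8]
opening: 0.0245
grip_force: 60.2
```

>>> send_rows(commands=[[0,0,0,0,0,0.02,1],[0,0,0,0,0,0.04,1],[0,0,0,0,0,0.04,1],[0,0,0,0,0,0.04,1]])

```text
clock: 19.12
tcp_pos: [0.5792, 0.0145, 0.1002]
tool_rot: [[-0.004, 1.0, 0.002], [1.0, 0.004, -0.001], [-0.001, 0.002, -1.0]]
contact_force: [-1.4, -3.5, 4.2]
opening: 0.0246
grip_force: 61.2
```

>>> send_rows(commands=[[0,0,0,-0.017,-0.006,0,1],[0,0,0,-0.017,-0.006,0,1],[0,0,0,-0.017,-0.006,0,1],[0,0,0,-0.017,-0.006,0,1]])

```text
clock: 19.45
tcp_pos: [0.5772, 0.0129, 0.0987]
tool_rot: [[-0.004, 1.0, -0.001], [1.0, 0.004, -0.001], [-0.001, -0.001, -1.0]]
contact_force: [2.4, -0.1, -2.5]
opening: 0.0246
grip_force: 60.2
```

>>> send_rows(commands=[[0,0,0,0,0,0.015,1],[0,0,0,0,0,0.015,1],[0,0,0,0,0,0.015,1],[0,0,0,0,0,0.015,1]])

```text
clock: 19.78
tcp_pos: [0.5773, 0.013, 0.0977]
tool_rot: [[-0.004, 1.0, -0.001], [1.0, 0.004, -0.0], [-0.0, -0.001, -1.0]]
contact_force: [-3.0, -0.4, 5.8]
opening: 0.0245
grip_force: 61.1
```

>>> send_rows(commands=[[0,0,0,0,0,0,0.2],[0,0,0,0,0,0,0.2],[0,0,0,0,0,0,0.2],[0,0,0,0,0,0,0.2],[0,0,0,0,0,-0.2,0.2],[0,0,0,0,0,-0.5,0.2],[0,0,0,0,0,-0.8,0.2],[0,0,0,0,0,-1,0.2],[0,0,0,0,0,-1,0.2]])

```text
clock: 20.53
tcp_pos: [0.5812, 0.0127, 0.2234]
tool_rot: [[-0.004, 1.0, 0.01], [1.0, 0.004, -0.001], [-0.001, 0.01, -1.0]]
contact_force: [1.2, -0.4, 0.4]
opening: 0.0682
grip_force: 0.0
```

>>> send_rows(commands=[[0,0,0,0.3,0,-0.1,0.2],[0,0,0,0.65,0,-0.3,0.2],[0,0,0,1,0,-0.3,0.2],[0,0,0,1,0,-0.3,0.2]])

```text
clock: 20.87
tcp_pos: [0.5775, 0.1384, 0.2545]
tool_rot: [[-0.01, 1.0, 0.002], [1.0, 0.01, 0.003], [0.003, 0.002, -1.0]]
contact_force: [-0.2, -1.4, -0.3]
opening: 0.0682
grip_force: 0.0
```

>>> send_rows(commands=[[0,0,0,0.3,0,0,0.2],[0,0,0,0.65,0,0,0.2],[0,0,0,0.75,0,0,0.2],[0,0,0,0.75,0,0,0.2],[0,0,0,0.75,0,0,0.2],[0,0,0,0.75,0,0,0.2]])

```text
clock: 21.37
tcp_pos: [0.5767, 0.2219, 0.2528]
tool_rot: [[-0.004, 1.0, -0.001], [1.0, 0.004, -0.001], [-0.001, -0.001, -1.0]]
contact_force: [-0.3, -0.2, 0.8]
opening: 0.068
grip_force: 0.0
```

```bash
python3 - <<'E'
from h import *
s=st()
img,K,T=shot("top");cv2.imwrite("pics/top5.png",img)
w,Kw,Tw=shot("wrist");np.savez("w5.npz",K=Kw,T=Tw,w=w)
side,Ks,Ts=shot("side")
A=cv2.resize(w,(800,600))
A[:225,500:]=cv2.resize(side[150:240,180:300],(300,225),interpolation=cv2.INTER_CUBIC)
cv2.imwrite("pics/c5.png",A)
E
```

```text
t 21.3667 tcp [0.5767 0.2219 0.2528] R [-0.0036  1.     -0.001   1.      0.0036 -0.001  -0.001  -0.001  -1.    ] F [-0.2961 -0.242   0.7963] open 0.06803961465772043 grip 0.0 q [ 14.2218  25.4132   2.2196  66.8758  -0.04   104.0181]
```

View pics/c5.png

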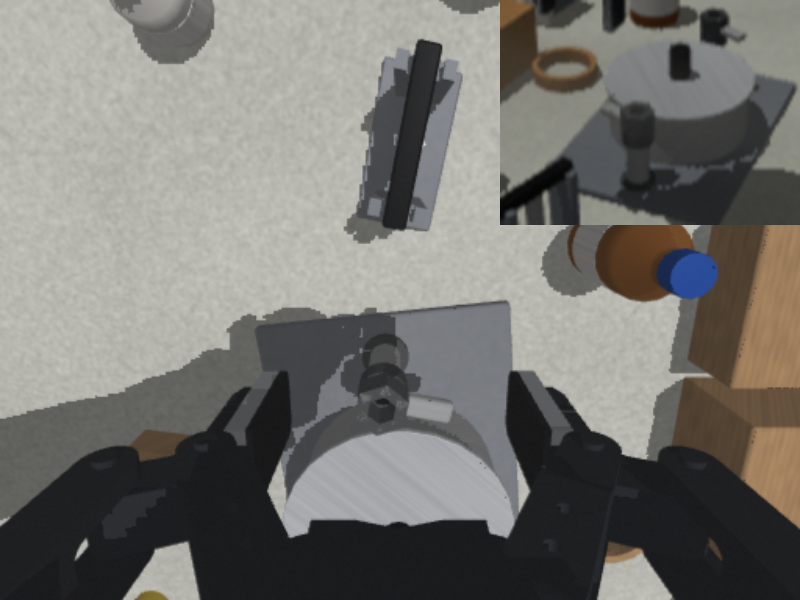

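The cover is seated level. The key bar runs from (428,42) to (395,228). The left socket is at about (383,400).

```bash
python3 - <<'E'
from h import *
d=np.load("w5.npz");K,T,w=d["K"],d["T"],d["w"];f=.64
a=plane(K,T,428.5*f,42*f,.121);b=plane(K,T,395*f,227*f,.121)
print(a,b,(a+b)/2,np.linalg.norm(a-b),np.degrees(np.arctan2(*(a-b)[1::-1])))
# refine by dark mask of bar
m=(cv2.cvtColor(w,cv2.COLOR_BGR2GRAY)<48).astype(np.uint8); m[170:]=0; m[:,:235]=0;m[:,300:]=0
n,l,stt,ce=cv2.connectedComponentsWithStats(m);i=1+stt[1:,4].argmax();print(stt[i],ce[i])
R=cv2.minAreaRect(np.argwhere(l==i)[:,::-1].astype(np.float32));print(R)
bp=cv2.boxPoints(R);W=np.array([plane(K,T,*p,.121)[:2] for p in bp]);print(W,W.mean(0))
print("sockL",plane(K,T,383*f,400*f,.11))
top=cv2.imread("pics/top5.png");g=cv2.cvtColor(top,cv2.COLOR_BGR2GRAY)
d=np.load("top.npz")
print("top bar",plane(d["K"],d["T"],165.6,179,.121))
cv2.imwrite("pics/k5.png",np.hstack([cv2.resize(w[0:160,210:320],None,fx=3,fy=3,interpolation=cv2.INTER_CUBIC),cv2.resize(w[210:300,190:310],(480,480),interpolation=cv2.INTER_CUBIC)[:480]]))
E
```

```text
[0.5907 0.3547 0.121 ] [0.5734 0.2588 0.121 ] [0.5821 0.3067 0.121 ] 0.0974049530613683 79.77595172350685
[ 245   26   38  121 1822] [262.4704  87.4045]
((262.86541748046875, 86.17308044433594), (16.66986846923828, 121.59199523925781), 11.309932708740234)
[[0.5644 0.2598]
 [0.5845 0.3561]
 [0.5978 0.3537]
 [0.5791 0.2569]] [0.5815 0.3066]
sockL [0.5655 0.1428 0.11  ]
top bar [0.58   0.3041 0.121 ]
```

>>> send_rows(commands=[[0,0,0.015,0.3,0.04,0.2,0.2],[0,0,0.031,0.6,0.04,0.4,0.2],[0,0,0.031,0.705,0.04,0.44,0.2],[0,0,0.031,0.705,0.04,0.44,0.2],[0,0,0.031,0.705,0.04,0.44,0.2],[0,0,0.031,0.705,0.04,0.44,0.2]])

```text
clock: 22.02
tcp_pos: [0.5819, 0.3065, 0.2015]
tool_rot: [[0.19, 0.982, 0.001], [0.982, -0.19, -0.0], [-0.0, 0.001, -1.0]]
contact_force: [-0.4, -0.1, 0.2]
opening: 0.0683
grip_force: 0.0
```

```bash
python3 - <<'E'
from h import *
s=st()
w,Kw,Tw=shot("wrist");np.savez("w6.npz",K=Kw,T=Tw,w=w)
cv2.imwrite("pics/w6.png",cv2.resize(w,(800,600),interpolation=cv2.INTER_CUBIC))
E
```

```text
t 22.0167 tcp [0.5819 0.3065 0.2015] R [ 0.1896  0.9819  0.001   0.9819 -0.1896 -0.0004 -0.0002  0.001  -1.    ] F [-0.3533 -0.1456  0.1873] open 0.06833317200835351 grip 0.0 q [ 21.3755  31.2854   4.2327  62.9045  -0.0415 122.3028]
```

View pics/w6.png

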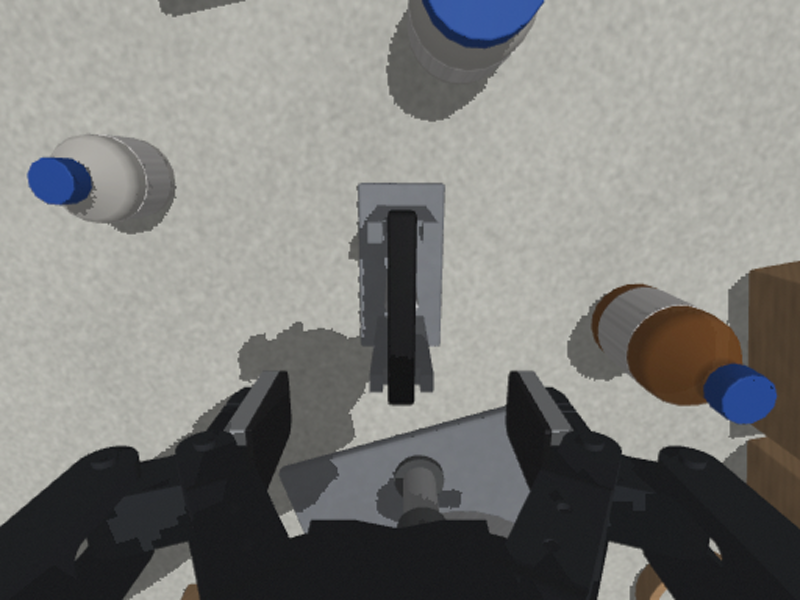

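The bar is aligned with the tool. Its top face runs from (402,213) to (401,404), centred at column 401.

```bash
python3 - <<'E'
from h import *
d=np.load("w6.npz");K,T,w=d["K"],d["T"],d["w"];f=.64
R=status.read_state();W=R["tool_rot"];p=R["tcp_pos"]
g=cv2.cvtColor(w,cv2.COLOR_BGR2GRAY)
print(g[126:148,256],g[250:266,256],g[200,240:276])
for v in (211,214,404):
    q=plane(K,T,401.5*f,v*f,.121);print(v,q,W.T@(q-p))
E
```

```text
[126 125 125 126 123 106  76  72  45  24  26  30  32  32  34  34  33  34
  35  34  34  34] [ 20  20  21  18  21  20  18  20  44 115 178 180 180 179 179 180] [ 68  68  68  67  69  68 118 122  47  26  31  33  31  30  33  32  32  34
  32  31  32  31  32  31  29  24 115 120 120 121 121 121 121 121 121 121]
211 [0.5915 0.3563 0.121 ] [ 0.0507 -0.0004  0.0809]
214 [0.5912 0.3549 0.121 ] [ 0.0493 -0.0004  0.0809]
404 [0.5729 0.2588 0.121 ] [-0.0486 -0.0001  0.0809]
```

>>> send_rows(commands=[[0,0,0,0,0,0.25,0.2],[0,0,0,0,0,0.5,0.3],[0,0,0,0,0,0.7,0.4],[0,0,0,0,0,0.787,0.4],[0,0,0,0,0,0.787,0.4],[0,0,0,0,0,0.787,0.4],[0,0,0,0,0,0.787,0.4]])

```text
clock: 22.65
tcp_pos: [0.5828, 0.3077, 0.1085]
tool_rot: [[0.19, 0.982, 0.003], [0.982, -0.19, 0.001], [0.002, 0.003, -1.0]]
contact_force: [-0.1, -0.1, 0.4]
opening: 0.0512
grip_force: 0.0
```

>>> send_rows(commands=[[0,0,0,0,0,0,1],[0,0,0,0,0,0,1],[0,0,0,0,0,0,1],[0,0,0,0,0,0,1],[0,0,0,0,0,0,1],[0,0,0,0,0,0,1]])

```text
clock: 23.15
tcp_pos: [0.5823, 0.3079, 0.1077]
tool_rot: [[0.189, 0.982, 0.003], [0.982, -0.189, 0.001], [0.001, 0.002, -1.0]]
contact_force: [0.6, -1.0, 5.9]
opening: 0.0123
grip_force: 60.1
```

The opening of 0.0123 m matches the 14 mm bar. I'll lift the key and carry it to a viewpoint for the left socket.

>>> send_rows(commands=[[0,0,0,0,0,-0.1,1],[0,0,0,0,0,-0.25,1],[0,0,0,0,0,-0.5,1],[0,0,0,0,0,-0.75,1],[0,0,0,0,0,-1,1],[0,0,0,0,0,-1,1]])

```text
clock: 23.65
tcp_pos: [0.5838, 0.3089, 0.2336]
tool_rot: [[0.189, 0.982, 0.009], [0.982, -0.189, 0.004], [0.005, 0.008, -1.0]]
contact_force: [0.4, 0.9, -1.7]
opening: 0.0128
grip_force: 59.6
```

>>> send_rows(commands=[[0,0,0,0,0,-0.2,1],[0,0,0,-0.2,0.1,-0.3,1],[0,0,0,-0.5,0.2,-0.3,1],[0,0,0,-0.8,0.23,-0.3,1],[0,0,0,-1,0.23,-0.3,1],[0,0,0,-1,0.23,-0.3,1]])

```text
clock: 24.15
tcp_pos: [0.5844, 0.1801, 0.2618]
tool_rot: [[0.194, 0.981, -0.003], [0.981, -0.194, -0.002], [-0.003, -0.002, -1.0]]
contact_force: [-0.0, -0.1, -3.0]
opening: 0.0123
grip_force: 59.4
```

>>> send_rows(commands=[[0,0,0,-0.25,0.1,0,1],[0,0,0,-0.5,0.2,0,1],[0,0,0,-0.8,0.23,0,1],[0,0,0,-1,0.23,0,1],[0,0,0,-1,0.23,0,1],[0,0,0,-1,0.23,0,1]])

```text
clock: 24.65
tcp_pos: [0.5896, 0.0609, 0.2619]
tool_rot: [[0.191, 0.982, -0.001], [0.982, -0.191, 0.001], [0.001, -0.001, -1.0]]
contact_force: [0.6, 1.0, -2.4]
opening: 0.0125
grip_force: 59.4
```

>>> send_rows(commands=[[0,0,-0.018,0,0,0,1],[0,0,-0.036,0,0,0,1],[0,0,-0.054,0,0,0,1],[0,0,-0.07,0,0,0,1],[0,0,-0.086,0,0,0,1],[0,0,-0.086,0,0,0,1],[0,0,-0.086,0,0,0,1],[0,0,-0.086,0,0,0,1]])

```text
clock: 25.32
tcp_pos: [0.59, 0.0625, 0.2621]
tool_rot: [[-0.342, 0.94, -0.0], [0.94, 0.342, 0.0], [0.0, -0.0, -1.0]]
contact_force: [0.4, 1.0, -2.4]
opening: 0.0124
grip_force: 59.4
```

```bash
python3 - <<'E'
from h import *
s=st()
w,Kw,Tw=shot("wrist");np.savez("w7.npz",K=Kw,T=Tw,w=w)
cv2.imwrite("pics/w7.png",cv2.resize(w,(800,600),interpolation=cv2.INTER_CUBIC))
E
```

```text
t 25.3167 tcp [0.59   0.0625 0.2621] R [-0.342   0.9397 -0.0004  0.9397  0.342   0.0003  0.0004 -0.0003 -1.    ] F [ 0.4462  1.0443 -2.3787] open 0.012367889514520433 grip 59.43899989128113 q [-1.0883 22.39   -1.0553 66.577   0.0167 68.911 ]
```

View pics/w7.png

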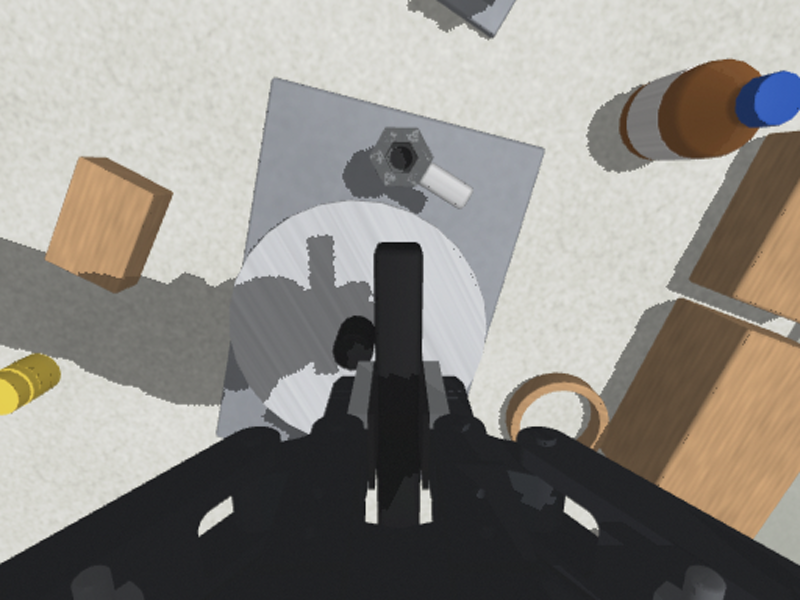

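The socket is at about (402,156), with the arm tip's middle at (465,196). The key is held straight, with the bar end at (399,243).

```bash
python3 - <<'E'
from h import *
d=np.load("w7.npz");K,T,w=d["K"],d["T"],d["w"];f=.64
g=cv2.cvtColor(w,cv2.COLOR_BGR2GRAY)
sub=g[78:126:1,232:286:1]
for r in sub[::2]: print(' '.join('%3d'%x for x in r[::2]))
tip=plane(K,T,465.5*f,196*f,.098)
for uv in ((402,156),(402,158)):
    c=plane(K,T,uv[0]*f,uv[1]*f,.11);v=(tip-c)[:2];print(c,np.hypot(*v),np.degrees(np.arctan2(v[1],v[0])))
E
```

```text
155 156 155 155 155 156 156 156 157 159 158 158 158 159 159 160 161 161 161 160 159 158 160 156 147 143 131
156 156 155 154 155 157 157 154 154 154 154 157 156 158 158 159 159 159 160 160 160 158 159 160 159 159 159
156 156 156 155 157 157 156 107 100 102 101 101 101 101 101 102 102 105 153 160 161 159 161 160 160 161 161
156 156 156 156 157 155 140  98 101 115 104 101 100 101 101 102 134 143 106 160 161 162 161 160 161 160 160
156 156 156 156 156 154 105 100 101 127 143 104 101 100 137 142 143 133 103 153 161 163 161 160 161 161 160
156 156 156 154 154 140  99  98 101 104 112 101 101 101 100 136 117 118 104 102 161 163 161 160 162 161 160
153 154 155 155 155 102 100 108 110 119  87  95  96  96  97  98 131 130 103 102 152 161 161 159 160 160 157
154 153 156 150 128 100  98 100 102  80  56  58  57  58  55  50  99 101 100 102 100 159 158 158 159 158 156
153 150  96  94  99 100  99  99  98  65  56  37  33  30  47  58  74 100  99 102 103 127 158 158 158 158 157
 85  95  86  95  99 120 100  99  71  96  50  49  47  30  29  40  54  99 101 110 102 102 156 161 161 160 159
 85  85  86 101 118 
[... 916 characters left out ...]
101 167 199 203 204 204 206 210 214
 84  85  84  85  85  84  89 128 115 100  98 100  98  99  99 106 130 102 116 176 192 198 201 203 202 203 209
 85  84  86  85  85  85  84 105  98  98  97  98  96  97  98  98  99 131 131 131 160 184 194 199 203 204 203
 84  84  84  84  85  85  85  84  84  84  85  86  84  83  85  85 147 158 158 156 126 144 176 191 195 200 202
 84  85  84  84  84  83  84  84  85  85  85  85  85  84  86  86  85  86  85 149 157 144 127 160 185 192 197
 84  85  84  83  84  83  86 106  87  85  85  84  85  85  85  86  85  85  84  85 157 158 156 123 145 172 189
[0.5647 0.1356 0.11  ] 0.046876351223613597 -10.67175330204298
[0.5651 0.1346 0.11  ] 0.04630404945580845 -9.463751651510801
```

```bash
python3 - <<'E'
from h import *
d=np.load("w7.npz");K,T,w=d["K"],d["T"],d["w"]
s=status.read_state();W=s["tool_rot"];p=s["tcp_pos"]
g=cv2.cvtColor(w,cv2.COLOR_BGR2GRAY)
print(g[150:172,255]);print(g[190,234:276]);print(g[215,234:276])
for v in (155,157,161,163):
    for z in (.014,-.002):
        q=plane(K,T,255.5,v,p[2]+z);print(v,z,W.T@(q-p))
for u,v in ((240,190),(269.5,190)): print(W.T@(plane(K,T,u,v,p[2]+.014)-p))
q=np.array([.5649,.1351,.11]);print("sock in tool",W.T@(q-p))
E
```

```text
[211 212 212 212 200  25  26  25  25  26  33  35  37  40  42  41  42  41
  40  42  41  41]
[111 111 192 199 200  94  38  25  35  38  39  39  39  39  39  40  40  39
  40  40  41  41  41  41  40  43  42  42  41  43  43  42  41  40  35  33
 114 205 210 210 208 209]
[ 24  24  21  24  25  23  28  32  36  38  39  39  38  38  39  39  39  40
  41  39  39  40  41  40  42  40  40  42  41  42  41  42  41  37  36  31
 151 196 198 195 197 201]
155 0.014 [ 0.0517 -0.0008 -0.014 ]
155 -0.002 [ 0.0493 -0.0007  0.002 ]
157 0.014 [ 0.0509 -0.0008 -0.014 ]
157 -0.002 [ 0.0483 -0.0007  0.002 ]
161 0.014 [ 0.0492 -0.0008 -0.014 ]
161 -0.002 [ 0.0464 -0.0007  0.002 ]
163 0.014 [ 0.0483 -0.0008 -0.014 ]
163 -0.002 [ 0.0454 -0.0007  0.002 ]
[ 0.0363 -0.0076 -0.014 ]
[ 0.0363  0.0054 -0.014 ]
sock in tool [0.077  0.0014 0.1521]
```

>>> send_rows(commands=[[0,0,0,0.25,0.019,0,1],[0,0,0,0.5,0.019,0,1],[0,0,0,0.646,0.019,0,1],[0,0,0,0.646,0.019,0.15,1],[0,0,0,0.646,0.019,0.3,1],[0,0,0,0.646,0.019,0.45,1],[0,0,0,0.646,0.019,0.492,1],[0,0,0,0.646,0.019,0.492,1],[0,0,0,0.646,0.019,0.492,1],[0,0,0,0.646,0.019,0.492,1]])

```text
clock: 26.2
tcp_pos: [0.5665, 0.1352, 0.2044]
tool_rot: [[-0.342, 0.94, 0.002], [0.94, 0.342, 0.0], [-0.0, 0.002, -1.0]]
contact_force: [-0.6, -0.4, -1.9]
opening: 0.0124
grip_force: 59.4
```

>>> send_rows(commands=[[0,0,0,0,0,0.02,1],[0,0,0,0,0,0.04,1],[0,0,0,0,0,0.06,1],[0,0,0,0,0,0.06,1],[0,0,0,0,0,0.06,1]])

```text
clock: 26.62
tcp_pos: [0.5655, 0.1351, 0.1959]
tool_rot: [[-0.343, 0.939, -0.0], [0.939, 0.343, -0.0], [0.0, -0.0, -1.0]]
contact_force: [0.1, 0.4, -2.2]
opening: 0.0124
grip_force: 59.5
```

>>> send_rows(commands=[[0,0,0,0,0,0.015,1],[0,0,0,0,0,0.03,1],[0,0,0,0,0,0.03,1],[0,0,0,0,0,0.03,1]])

```text
clock: 26.95
tcp_pos: [0.5657, 0.1352, 0.1925]
tool_rot: [[-0.343, 0.939, 0.0], [0.939, 0.343, 0.0], [0.0, 0.0, -1.0]]
contact_force: [0.3, -0.2, -1.1]
opening: 0.0126
grip_force: 59.6
```

>>> send_rows(commands=[[0,0,0,0,0,0.015,1],[0,0,0,0,0,0.025,1],[0,0,0,0,0,0.025,1],[0,0,0,0,0,0.025,1]])

```text
clock: 27.28
tcp_pos: [0.5653, 0.1351, 0.189]
tool_rot: [[-0.343, 0.939, -0.001], [0.939, 0.343, -0.0], [0.0, -0.001, -1.0]]
contact_force: [-0.5, 0.5, -3.3]
opening: 0.0123
grip_force: 59.4
```

>>> send_rows(commands=[[0,0,0,0,0,0.02,1],[0,0,0,0,0,0.04,1],[0,0,0,0,0,0.06,1],[0,0,0,0,0,0.08,1],[0,0,0,0,0,0.08,1],[0,0,0,0,0,0.08,1]])

```text
clock: 27.78
tcp_pos: [0.5654, 0.1351, 0.1794]
tool_rot: [[-0.343, 0.939, -0.001], [0.939, 0.343, -0.0], [0.0, -0.001, -1.0]]
contact_force: [-0.1, 0.7, -2.6]
opening: 0.0125
grip_force: 59.4
```

>>> send_rows(commands=[[0,0,0,0,0,0.01,1],[0,0,0,0,0,0.022,1],[0,0,0,0,0,0.022,1],[0,0,0,0,0,0.022,1]])

```text
clock: 28.12
tcp_pos: [0.5655, 0.1351, 0.177]
tool_rot: [[-0.343, 0.939, -0.0], [0.939, 0.343, -0.0], [0.0, -0.0, -1.0]]
contact_force: [-2.2, 0.2, -2.6]
opening: 0.0123
grip_force: 59.4
```

>>> send_rows(commands=[[0,0,0,0,0,0.01,1],[0,0,0,0,0,0.018,1],[0,0,0,0,0,0.018,1],[0,0,0,0,0,0.018,1],[0,0,0,0,0,0.018,1]])

```text
clock: 28.53
tcp_pos: [0.566, 0.1352, 0.1766]
tool_rot: [[-0.343, 0.939, 0.002], [0.939, 0.343, 0.0], [-0.0, 0.002, -1.0]]
contact_force: [-3.5, -0.5, 7.6]
opening: 0.0122
grip_force: 60.7
```

>>> send_rows(commands=[[0,0,0.01,0,0,0,1],[0,0,0.02,0,0,0,1],[0,0,0.03,0,0,0,1],[0,0,0.04,0,0,0,1],[0,0,0.05,0,0,0,1],[0,0,0.06,0,0,0,1],[0,0,0.07,0,0,0,1],[0,0,0.08,0,0,0,1],[0,0,0.09,0,0,0,1],[0,0,0.1,0,0,0,1],[0,0,0.1,0,0,0,1]])

```text
clock: 29.45
tcp_pos: [0.5663, 0.1357, 0.1766]
tool_rot: [[0.276, 0.961, 0.002], [0.961, -0.276, 0.001], [0.002, 0.002, -1.0]]
contact_force: [-2.9, 1.1, 6.0]
opening: 0.0123
grip_force: 60.6
```

```bash
python3 - <<'E'
from h import *
s=st();print(s["torque"],s["joint_efforts"])
E
```

```text
t 29.45 tcp [0.5663 0.1357 0.1766] R [ 0.2761  0.9611  0.0024  0.9611 -0.2761  0.0012  0.0018  0.0019 -1.    ] F [-2.9107  1.1305  5.9879] open 0.012336836858244219 grip 60.57703971862793 q [  6.1841  24.2775 -11.0215  54.5583   0.0552 112.2118]
[0.3057 0.7608 0.0757] [ -1.0352 -45.3666  24.7568  -1.3438  -0.4855   0.5042]
```

>>> send_rows(commands=[[0,0,0.01,0,0,0,1],[0,0,0.02,0,0,0,1],[0,0,0.03,0,0,0,1],[0,0,0.04,0,0,0,1],[0,0,0.05,0,0,0,1],[0,0,0.06,0,0,0,1],[0,0,0.07,0,0,0,1],[0,0,0.08,0,0,0,1],[0,0,0.09,0,0,0,1],[0,0,0.095,0,0,0,1],[0,0,0.095,0,0,0,1]])

```text
clock: 30.37
tcp_pos: [0.567, 0.1355, 0.1767]
tool_rot: [[0.768, 0.641, 0.004], [0.641, -0.768, 0.001], [0.003, 0.002, -1.0]]
contact_force: [0.2, 0.0, 6.2]
opening: 0.0122
grip_force: 60.5
```

```bash
python3 - <<'E'
from h import *
s=st();print(s["torque"],s["joint_efforts"])
E
```

```text
t 30.3667 tcp [0.567  0.1355 0.1767] R [ 0.7678  0.6407  0.0036  0.6407 -0.7678  0.0007  0.0032  0.0018 -1.    ] F [0.1948 0.0093 6.2369] open 0.012238335246425239 grip 60.53441762924194 q [  6.1737  24.29   -10.9994  54.5012   0.0171 146.3284]
[0.1907 0.2925 0.1137] [ -0.4801 -45.324   23.8724  -0.5747  -0.2391   0.3756]
```

>>> send_rows(commands=[[0,0,0.007,0,0,0,1],[0,0,0.014,0,0,0,1],[0,0,0.014,0,0,0,1]])

```text
clock: 30.62
tcp_pos: [0.5671, 0.1354, 0.1766]
tool_rot: [[0.821, 0.571, 0.004], [0.571, -0.821, 0.001], [0.003, 0.002, -1.0]]
contact_force: [-1.3, 0.1, 5.7]
opening: 0.0122
grip_force: 60.5
```

```bash
python3 - <<'E'
from h import *
s=st();print(s["torque"],s["joint_efforts"])
E
```

```text
t 30.6167 tcp [0.5671 0.1354 0.1766] R [ 0.8213  0.5705  0.0038  0.5705 -0.8213  0.0005  0.0034  0.0017 -1.    ] F [-1.2762  0.0712  5.7051] open 0.012221558244965623 grip 60.508925914764404 q [  6.1691  24.2922 -10.9961  54.4945   0.0058 151.3808]
[0.1286 0.3218 0.1377] [ -0.3522 -45.3956  23.8294  -0.4933  -0.1706   0.4072]
```

>>> send_rows(commands=[[0,0,0.007,0,0,0,1],[0,0,0.014,0,0,0,1],[0,0,0.014,0,0,0,1]])

```text
clock: 30.87
tcp_pos: [0.5671, 0.1353, 0.1766]
tool_rot: [[0.868, 0.496, 0.004], [0.496, -0.868, 0.0], [0.003, 0.002, -1.0]]
contact_force: [0.1, 0.5, 5.4]
opening: 0.0124
grip_force: 60.5
```

```bash
python3 - <<'E'
from h import *
s=st();print(s["torque"],s["joint_efforts"])
E
```

```text
t 30.8667 tcp [0.5671 0.1353 0.1766] R [ 0.8682  0.4961  0.0038  0.4961 -0.8683  0.0003  0.0035  0.0016 -1.    ] F [0.0707 0.506  5.4387] open 0.01242834289429338 grip 60.48997163772583 q [  6.1654  24.2939 -10.9944  54.4908  -0.0064 156.4216]
[0.0961 0.2467 0.1758] [ -0.2232 -45.4516  23.7817  -0.4177  -0.1003   0.408 ]
```

>>> send_rows(commands=[[0,0,0.007,0,0,0,1],[0,0,0.014,0,0,0,1],[0,0,0.014,0,0,0,1]])

```text
clock: 31.12
tcp_pos: [0.5672, 0.1352, 0.1766]
tool_rot: [[0.908, 0.418, 0.004], [0.418, -0.908, 0.0], [0.004, 0.002, -1.0]]
contact_force: [-0.1, -0.1, 6.1]
opening: 0.0123
grip_force: 60.5
```

```bash
python3 - <<'E'
from h import *
s=st();print(s["torque"],s["joint_efforts"])
w,Kw,Tw=shot("wrist");np.savez("w8.npz",K=Kw,T=Tw,w=w)
E
```

```text
t 31.1167 tcp [0.5672 0.1352 0.1766] R [ 0.9085  0.4179  0.004   0.4179 -0.9085  0.0001  0.0037  0.0016 -1.    ] F [-0.1432 -0.1366  6.0916] open 0.012330123896468795 grip 60.47384977340698 q [  6.1621  24.2967 -10.9921  54.4834  -0.0205 161.4593]
[0.0067 0.1761 0.1235] [ -0.0821 -45.4965  23.7419  -0.3531  -0.0222   0.4087]
```

>>> send_rows(commands=[[0,0,0.007,0,0,0,1],[0,0,0.014,0,0,0,1],[0,0,0.014,0,0,0,1]])

```text
clock: 31.42
tcp_pos: [0.5673, 0.1351, 0.1767]
tool_rot: [[0.942, 0.336, 0.004], [0.336, -0.942, -0.0], [0.004, 0.001, -1.0]]
contact_force: [-0.2, -1.4, 5.4]
opening: 0.0126
grip_force: 60.5
```

```bash
python3 - <<'E'
from h import *
s=st();print(s["torque"],s["joint_efforts"])
w,Kw,Tw=shot("wrist");np.savez("w8.npz",K=Kw,T=Tw,w=w)
side,_,_=shot("side");top,_,_=shot("top")
A=cv2.resize(side[150:240,180:300],(480,360),interpolation=cv2.INTER_CUBIC)
B=cv2.resize(w,(480,360));C=cv2.resize(top[140:230,190:310],(320,240),interpolation=cv2.INTER_CUBIC)
M=np.zeros((600,800,3),np.uint8);M[:360,:480]=A;M[360:600,:480]=cv2.resize(w,(480,360))[:240];M[:240,480:]=C
cv2.imwrite("pics/c8.png",M)
E
```

```text
t 31.4167 tcp [0.5673 0.1351 0.1767] R [ 0.9417  0.3364  0.0041  0.3364 -0.9417 -0.0001  0.0038  0.0015 -1.    ] F [-0.2119 -1.4023  5.449 ] open 0.012565944437272231 grip 60.45975208282471 q [  6.1588  24.2952 -10.9912  54.4802  -0.0295 166.4993]
[-0.0357  0.2314  0.1042] [  0.0595 -45.5371  23.7082  -0.2979   0.0592   0.4091]
```

View pics/c8.png

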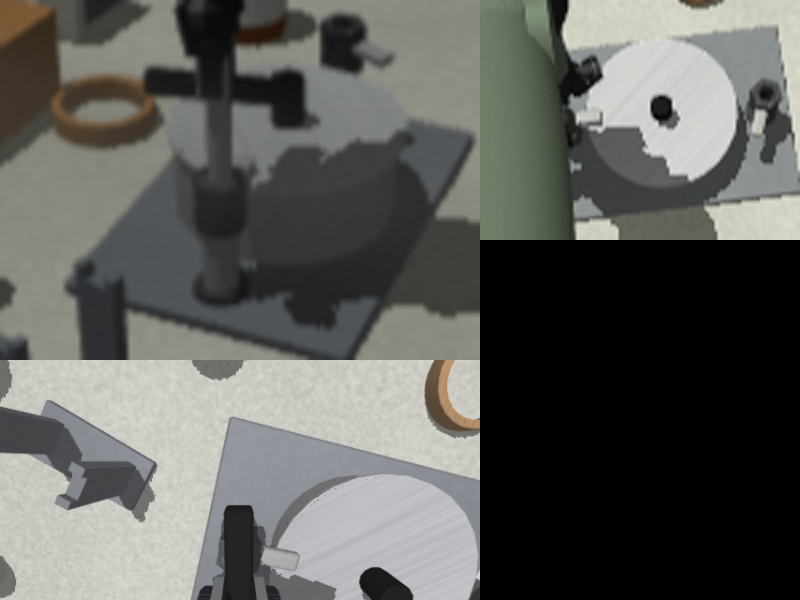

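Three panes confirm it. The left arm now lies over the cover and points at the canister's axis; its tip is at (600,117) in the top pane. The key is still upright in the socket. I'll undo the slack, withdraw, turn and go to the right clamp.

>>> send_rows(commands=[[0,0,-0.012,0,0,0,1],[0,0,-0.028,0,0,-0.01,1],[0,0,-0.028,0,0,-0.02,1],[0,0,-0.028,0,0,-0.1,1],[0,0,-0.028,0,0,-0.2,1],[0,0,-0.028,0,0,-0.3,1],[0,0,-0.028,0,0,-0.5,1],[0,0,-0.028,0,0,-0.75,1],[0,0,-0.028,0,0,-0.75,1],[0,0,-0.028,0,0,-0.75,1]])

```text
clock: 32.4
tcp_pos: [0.5669, 0.1352, 0.2673]
tool_rot: [[0.869, 0.495, 0.004], [0.495, -0.869, 0.0], [0.004, 0.002, -1.0]]
contact_force: [-0.0, 0.6, -3.0]
opening: 0.0122
grip_force: 59.5
```

>>> send_rows(commands=[[0,0,-0.018,0,0,0,1],[0,0,-0.036,0,0,0,1],[0,0,-0.054,0,0,0,1],[0,0,-0.072,0,0,0,1],[0,0,-0.09,0,0,0,1],[0,0,-0.1055,0,0,0,1],[0,0,-0.1055,0,0,0,1]])

```text
clock: 32.98
tcp_pos: [0.5647, 0.1349, 0.2636]
tool_rot: [[0.378, 0.926, -0.003], [0.926, -0.378, -0.0], [-0.001, -0.002, -1.0]]
contact_force: [-0.4, 0.3, -2.3]
opening: 0.0125
grip_force: 59.4
```

>>> send_rows(commands=[[0,0,-0.018,0,0,0,1],[0,0,-0.036,0,0,0,1],[0,0,-0.054,0,0,0,1],[0,0,-0.072,0,0,0,1],[0,0,-0.09,0,0,0,1],[0,0,-0.1055,0,0,0,1],[0,0,-0.1055,0,0,0,1],[0,0,-0.1055,0,0,0,1]])

```text
clock: 33.65
tcp_pos: [0.5651, 0.1351, 0.2643]
tool_rot: [[-0.267, 0.964, -0.001], [0.964, 0.267, -0.0], [0.0, -0.001, -1.0]]
contact_force: [0.8, -0.5, -2.4]
opening: 0.0121
grip_force: 59.4
```

```bash
python3 - <<'E'
from h import *
s=st()
img,K,T=shot("top")
cv2.imwrite("pics/top9.png",img)
E
```

```text
t 33.65 tcp [0.5651 0.1351 0.2643] R [-0.2666  0.9638 -0.0014  0.9638  0.2666 -0.0002  0.0002 -0.0014 -1.    ] F [ 0.816  -0.541  -2.4024] open 0.012067711161930457 grip 59.43877816200256 q [ 6.1648 21.0359 -2.7447 66.3028 -0.0036 80.704 ]
```

>>> send_rows(commands=[[0,0,0,-0.25,-0.03,0,1],[0,0,0,-0.5,-0.08,0,1],[0,0,0,-0.75,-0.128,0,1],[0,0,0,-0.9,-0.128,0,1]])

```text
clock: 34.03
tcp_pos: [0.5797, 0.0244, 0.2648]
tool_rot: [[-0.266, 0.964, -0.001], [0.964, 0.266, -0.001], [-0.001, -0.001, -1.0]]
contact_force: [-0.0, -0.4, -3.4]
opening: 0.0124
grip_force: 59.4
```

>>> send_rows(commands=[[0,0,0,-0.3,-0.03,0,1],[0,0,0,-0.6,-0.08,0,1],[0,0,0,-0.9,-0.128,0,1],[0,0,0,-0.9,-0.128,0,1]])

```text
clock: 34.37
tcp_pos: [0.5952, -0.0877, 0.2645]
tool_rot: [[-0.261, 0.965, 0.0], [0.965, 0.261, -0.004], [-0.004, -0.001, -1.0]]
contact_force: [0.5, 0.7, -2.8]
opening: 0.0123
grip_force: 59.4
```

>>> send_rows(commands=[[0,0,0,-0.25,-0.03,0,1],[0,0,0,-0.5,-0.08,0,1],[0,0,0,-0.75,-0.128,0,1],[0,0,0,-0.9,-0.128,0,1],[0,0,0,-0.9,-0.128,0,1],[0,0,0,-0.9,-0.128,0,1],[0,0,0,-0.9,-0.128,0,1]])

```text
clock: 34.95
tcp_pos: [0.6088, -0.1885, 0.2646]
tool_rot: [[-0.27, 0.963, -0.001], [0.963, 0.27, 0.001], [0.001, -0.001, -1.0]]
contact_force: [0.3, 0.4, -2.8]
opening: 0.0123
grip_force: 59.4
```

```bash
cat > hd.py <<'E'
from h import *
E
python3 - <<'E'
from h import *
s=st();W=s["tool_rot"];p=s["tcp_pos"]
w,K,T=shot("wrist");np.savez("w9.npz",K=K,T=T,w=w)
c=proj(K,T,[.5905,-.1105,.11]);print("expect px",c)
g=cv2.cvtColor(w,cv2.COLOR_BGR2GRAY)
u,v=np.round(c).astype(int)
sub=g[max(0,v-30):v+30:2,u-46:u+32:2]
print("rows from",max(0,v-30),"cols from",u-46)
for r in sub: print(' '.join('%3d'%x for x in r))
E
```

```text
t 34.95 tcp [ 0.6088 -0.1885  0.2646] R [-0.2699  0.9629 -0.0009  0.9629  0.2699  0.001   0.0012 -0.0006 -1.    ] F [ 0.3481  0.4007 -2.8156] open 0.012312371071152284 grip 59.423543214797974 q [-23.851   27.3257   6.9448  69.6873   0.0298  50.4922]
expect px [259.7696  96.9414]
rows from 67 cols from 214
146  81 151 198 192 182 121  83  81  82  83  83  82  81  81  79  80  80  80  81  79  80  80  82  85  87  86  86  88  88  87  88  88  89  88  88  87  85  84
147 132 177 199 199 200 191 134  92  82  83  82  81  80  80  79  80  80  80  80  80  80  80  80  80  80  78  79  80  79  79  80  82  81  80  79  79  79  79
144 151 192 197 199 201 203 197 186 132  85  82  81  80  80  79  80  80  81  80  81  81  80  80  81  80  80  80  81  80  79  79  79  79  79  79  79  79  79
135 172 189 191 197 201 202 204 205 195 168  97  81  80  80  81  80  81  81  80  80  80  81  80  80  81  80  80  81  79  79  79  79  79  79  79  79  80  79
154 187 189 190 191 196 202 203 205 207 204 184 135  86  81  81  81  80  80  80  81  80  80  81  80  80  80  81  80  80  79  79  79  79  81  79  92 146 148
154 182 185 1
[... 3186 characters left out ...]
  82  96  75  88  93 138 140 139 145 150 150 150 151 151 150 151 151 151 151
151 150 150 150 149 149 102  82  82  83  84  83  82  82  82  82  83  82  83  82 147 152 151 151 154 154 154 151 151 151 151 151 151 152 151 151 151 152 152
136 143 147 150 149 150 150  93  82  83  84  84  83  82  82  82  82  83  82  96 152 150 151 152 152 152 152 151 152 153 154 152 151 153 152 150 152 151 151
134 183 127 130 127 129 136 145  83  84  84  83  82  82  82  82  83  82 149 151 151 151 151 152 151 151 151 151 152 153 152 154 153 152 153 151 151 150 150
213 211 218 215 211 211 132 127  91  83  83  83  85  82  83  93  83  95 151 150 151 151 152 151 152 151 151 151 154 153 152 153 153 153 153 152 151 150 150
```

```bash
python3 - <<'E'
from h import *
d=np.load("w9.npz");K,T=d["K"],d["T"]
s=status.read_state();W=s["tool_rot"];p=s["tcp_pos"]
q=plane(K,T,260.7,98.4,.11);print(q,W.T@(q-p))
g=cv2.cvtColor(d["w"],cv2.COLOR_BGR2GRAY);print(g[150:166,255],g[190,234:276])
E
```

```text
[ 0.5917 -0.1115  0.11  ] [0.0783 0.0043 0.1548]
[215 215 213 213 200  23  27  26  26  29  31  34  34  39  39  39] [210 212 213 213 214 104  39  33  35  38  38  37  38  38  37  38  39  38
  39  39  39  40  40  39  39  39  41  40  40  41  41  41  40  38  36  34
 114 198 208 210 213 214]
```

>>> send_rows(commands=[[0,0,0.01,0.25,0.043,0,1],[0,0,0.01,0.5,0.043,0,1],[0,0,0.01,0.657,0.043,0,1],[0,0,0.01,0.657,0.043,0.15,1],[0,0,0.01,0.657,0.043,0.3,1],[0,0,0.01,0.657,0.043,0.45,1],[0,0,0.01,0.657,0.043,0.505,1],[0,0,0.01,0.657,0.043,0.505,1],[0,0,0.01,0.657,0.043,0.505,1],[0,0,0.01,0.657,0.043,0.505,1]])

```text
clock: 35.83
tcp_pos: [0.5934, -0.1118, 0.2057]
tool_rot: [[-0.21, 0.978, 0.002], [0.978, 0.21, -0.001], [-0.001, 0.002, -1.0]]
contact_force: [-0.5, 0.4, -1.8]
opening: 0.0125
grip_force: 59.4
```

>>> send_rows(commands=[[0,0,0,0,0,0.02,1],[0,0,0,0,0,0.04,1],[0,0,0,0,0,0.06,1],[0,0,0,0,0,0.06,1],[0,0,0,0,0,0.06,1]])

```text
clock: 36.25
tcp_pos: [0.5925, -0.112, 0.1971]
tool_rot: [[-0.21, 0.978, -0.0], [0.978, 0.21, 0.0], [0.0, -0.0, -1.0]]
contact_force: [0.6, -0.5, -3.4]
opening: 0.0125
grip_force: 59.5
```

>>> send_rows(commands=[[0,0,0,0,0,0.015,1],[0,0,0,0,0,0.03,1],[0,0,0,0,0,0.03,1],[0,0,0,0,0,0.03,1]])

```text
clock: 36.58
tcp_pos: [0.5925, -0.1119, 0.1934]
tool_rot: [[-0.21, 0.978, -0.0], [0.978, 0.21, 0.0], [0.0, -0.0, -1.0]]
contact_force: [0.7, -0.1, -2.9]
opening: 0.0123
grip_force: 59.4
```

>>> send_rows(commands=[[0,0,0,0,0,0.015,1],[0,0,0,0,0,0.03,1],[0,0,0,0,0,0.03,1],[0,0,0,0,0,0.03,1]])

```text
clock: 36.92
tcp_pos: [0.5924, -0.1116, 0.1902]
tool_rot: [[-0.21, 0.978, -0.0], [0.978, 0.21, 0.001], [0.001, -0.0, -1.0]]
contact_force: [-1.6, 1.2, -2.0]
opening: 0.0122
grip_force: 59.5
```

>>> send_rows(commands=[[0,0,0,0,0,0.02,1],[0,0,0,0,0,0.03,1],[0,0,0,0,0,0.03,1],[0,0,0,0,0,0.03,1]])

```text
clock: 37.25
tcp_pos: [0.5925, -0.1117, 0.1858]
tool_rot: [[-0.21, 0.978, -0.001], [0.978, 0.21, 0.001], [0.001, -0.001, -1.0]]
contact_force: [-1.2, 1.2, -3.5]
opening: 0.0121
grip_force: 59.4
```

Sliding in freely. I'll go on to the bottom.

>>> send_rows(commands=[[0,0,0,0,0,0.02,1],[0,0,0,0,0,0.04,1],[0,0,0,0,0,0.06,1],[0,0,0,0,0,0.07,1],[0,0,0,0,0,0.07,1],[0,0,0,0,0,0.07,1]])

```text
clock: 37.75
tcp_pos: [0.5925, -0.1118, 0.1776]
tool_rot: [[-0.21, 0.978, -0.001], [0.978, 0.21, 0.0], [0.0, -0.001, -1.0]]
contact_force: [-0.8, 1.4, -3.3]
opening: 0.012
grip_force: 59.3
```

>>> send_rows(commands=[[0,0,0,0,0,0.01,1],[0,0,0,0,0,0.02,1],[0,0,0,0,0,0.02,1],[0,0,0,0,0,0.02,1],[0,0,0,0,0,0.02,1]])

```text
clock: 38.17
tcp_pos: [0.5929, -0.1119, 0.1767]
tool_rot: [[-0.21, 0.978, 0.001], [0.978, 0.21, -0.0], [-0.0, 0.001, -1.0]]
contact_force: [-3.6, 2.3, 6.7]
opening: 0.0125
grip_force: 60.5
```

>>> send_rows(commands=[[0,0,0.01,0,0,0,1],[0,0,0.02,0,0,0,1],[0,0,0.03,0,0,0,1],[0,0,0.04,0,0,0,1],[0,0,0.05,0,0,0,1],[0,0,0.06,0,0,0,1],[0,0,0.07,0,0,0,1],[0,0,0.08,0,0,0,1],[0,0,0.09,0,0,0,1],[0,0,0.1,0,0,0,1],[0,0,0.1,0,0,0,1]])

```text
clock: 39.08
tcp_pos: [0.5933, -0.1115, 0.1767]
tool_rot: [[0.406, 0.914, 0.002], [0.914, -0.406, 0.001], [0.001, 0.001, -1.0]]
contact_force: [-2.4, 3.4, 5.7]
opening: 0.0124
grip_force: 60.4
```

>>> send_rows(commands=[[0,0,0.01,0,0,0,1],[0,0,0.02,0,0,0,1],[0,0,0.03,0,0,0,1],[0,0,0.04,0,0,0,1],[0,0,0.05,0,0,0,1],[0,0,0.06,0,0,0,1],[0,0,0.07,0,0,0,1],[0,0,0.08,0,0,0,1],[0,0,0.09,0,0,0,1],[0,0,0.1,0,0,0,1],[0,0,0.1,0,0,0,1]])

```text
clock: 40.0
tcp_pos: [0.5939, -0.1119, 0.1767]
tool_rot: [[0.865, 0.502, 0.003], [0.502, -0.865, -0.0], [0.003, 0.002, -1.0]]
contact_force: [-0.5, 3.1, 4.7]
opening: 0.0124
grip_force: 60.4
```

>>> send_rows(commands=[[0,0,0.007,0,0,0,1],[0,0,0.014,0,0,0,1],[0,0,0.021,0,0,0,1],[0,0,0.021,0,0,0,1]])

```text
clock: 40.33
tcp_pos: [0.594, -0.112, 0.1767]
tool_rot: [[0.923, 0.385, 0.003], [0.385, -0.923, -0.0], [0.003, 0.001, -1.0]]
contact_force: [1.0, 3.2, 5.7]
opening: 0.012
grip_force: 60.5
```

```bash
python3 - <<'E'
from h import *
s=st();print(s["torque"],s["joint_efforts"])
w,K,T=shot("wrist");np.savez("w10.npz",K=K,T=T,w=w)
side,_,_=shot("side");top,_,_=shot("top")
M=np.zeros((600,800,3),np.uint8)
M[:360,:480]=cv2.resize(w,(480,360));M[360:600,:320]=cv2.resize(top[140:230,190:310],(320,240),interpolation=cv2.INTER_CUBIC)
M[360:600,320:640]=cv2.resize(side[150:240,180:300],(320,240),interpolation=cv2.INTER_CUBIC)
cv2.imwrite("pics/c10.png",M)
E
```

```text
t 40.3333 tcp [ 0.594  -0.112   0.1767] R [ 0.923   0.3849  0.0031  0.3849 -0.923  -0.0003  0.0027  0.0014 -1.    ] F [1.0179 3.2017 5.728 ] open 0.011992374321647173 grip 60.47619938850403 q [-17.692   26.5084  -7.4457  55.8745   0.0396 139.6706]
[ 0.8194 -0.0105  0.1316] [ -1.7239 -47.5605  24.0261  -0.4073  -0.9891   0.4343]
```

View pics/c10.png

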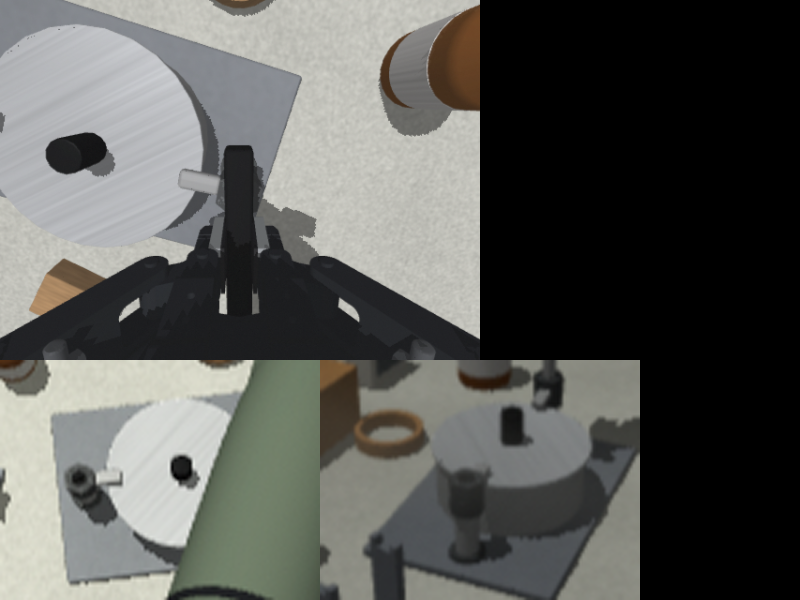

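Top pane: the left arm is shut over the cover. Wrist pane: the right arm (tip at (181,178)) is over the cover too, perhaps a few degrees short of the stop, so I'll turn on.

>>> send_rows(commands=[[0,0,0.007,0,0,0,1],[0,0,0.014,0,0,0,1],[0,0,0.014,0,0,0,1]])

```text
clock: 40.73
tcp_pos: [0.594, -0.1121, 0.1767]
tool_rot: [[0.953, 0.303, 0.003], [0.303, -0.953, -0.0], [0.003, 0.001, -1.0]]
contact_force: [0.3, 2.9, 5.8]
opening: 0.0127
grip_force: 60.5
```

>>> send_rows(commands=[[0,0,0.007,0,0,0,1],[0,0,0.014,0,0,0,1],[0,0,0.014,0,0,0,1]])

```text
clock: 40.98
tcp_pos: [0.5941, -0.1122, 0.1767]
tool_rot: [[0.976, 0.218, 0.003], [0.218, -0.976, -0.001], [0.003, 0.001, -1.0]]
contact_force: [1.2, 3.1, 4.9]
opening: 0.0121
grip_force: 60.5
```

```bash
python3 - <<'E'
from h import *
s=st();print(s["torque"],s["joint_efforts"])
W=s["tool_rot"];p=s["tcp_pos"]
w,K,T=shot("wrist");np.savez("w11.npz",K=K,T=T,w=w)
# expected pixels of the arm tip for closed (96.2) and 10 deg short
for a in (96.2,106.2,116.2):
    for r in (.02,.05): print(a,r,proj(K,T,[.592+r*np.cos(np.radians(a)),-.1115+r*np.sin(np.radians(a)),.1]))
hsv=cv2.cvtColor(w,cv2.COLOR_BGR2GRAY)
print("rows170.. cols185..")
for r in hsv[170:230:4,150:250:4]: print(' '.join('%3d'%x for x in r))
E
```

```text
t 40.9833 tcp [ 0.5941 -0.1122  0.1767] R [ 0.9759  0.218   0.0033  0.218  -0.976  -0.0006  0.0031  0.0014 -1.    ] F [1.2221 3.0646 4.9231] open 0.012053159096194204 grip 60.47954499721527 q [-17.694   26.5138  -7.4371  55.8557   0.023  149.7159]
[ 0.6842 -0.0986  0.3126] [ -1.7457 -47.6908  23.8071  -0.1533  -0.9117   0.5459]
96.2 0.02 [228.4461 200.583 ]
96.2 0.05 [188.7718 196.3479]
106.2 0.02 [228.441  204.9677]
106.2 0.05 [189.1667 207.3301]
116.2 0.02 [229.23   209.2688]
116.2 0.05 [191.5183 217.972 ]
rows170.. cols185..
190 190 184 188 190 187 185 186 193 188 187 190 193 195 190 165  82  75  76  76  76 136  56  36  36
188 183 189 188 185 182 192 191 187 187 192 192 196 189 188 184  81  75  75  76  76 136  58  37  35
185 188 186 183 183 193 189 187 189 192 193 192 188 188 192 188  82  76  75  75  74 136  60  36  35
188 184 181 188 191 186 186 189 191 194 189 188 189 193 192 192  82  74  75  76  75 135  45  36  36
182 181 194 188 184 187 190 191 192 188 188 112 103 137 179 185  82  75  76  76  74 128  50  34  37
184 191 186 185 186 189 193 188 187 188 170 171 169 167 165 158 14
[... 233 characters left out ...]

186 188 191 187 187 188 190 191 191 191 156 168 168 168 168 168 168 168 168 167 163  86  94  35  37
190 189 186 187 188 189 194 188 190 190 191 154 140 104 152 161 164 165 167 167 157  83  84  35  36
187 186 188 189 190 191 189 190 191 190 187 191 192 193 186  98  76  75  77  87  94  84  85  34  35
187 187 189 191 189 189 190 191 189 189 191 193 190 186 189  85  76  76  76  76 135  87 110  33  36
188 189 191 188 189 190 190 186 192 191 194 186 186 189 189  76  76  76  75  77 125 102 111  34  36
191 189 188 188 190 188 188 190 194 191 184 188 190 189 123  75  76  75  77  86 135 135  85  34  36
189 189 190 189 186 190 191 194 185 184 188 189 186 184  76  76  76  75  75 135 136 138 135  33  35
```

The right arm tip sits at column 192, row 197, which matches the closed prediction of (189,196), and the torque has risen, so it is at the stop. I'll withdraw and return the key.

>>> send_rows(commands=[[0,0,-0.015,0,0,0,1],[0,0,-0.033,0,0,-0.01,1],[0,0,-0.033,0,0,-0.02,1],[0,0,-0.033,0,0,-0.1,1],[0,0,-0.033,0,0,-0.2,1],[0,0,-0.033,0,0,-0.3,1],[0,0,-0.033,0,0,-0.5,1],[0,0,-0.033,0,0,-0.75,1],[0,0,-0.033,0,0,-0.75,1],[0,0,-0.033,0,0,-0.75,1]])

```text
clock: 41.87
tcp_pos: [0.5936, -0.1131, 0.2677]
tool_rot: [[0.912, 0.411, 0.003], [0.411, -0.912, -0.003], [0.002, 0.004, -1.0]]
contact_force: [-0.5, -0.0, -2.3]
opening: 0.012
grip_force: 59.6
```

>>> send_rows(commands=[[0,0,-0.018,0,0,0,1],[0,0,-0.036,0,0,0,1],[0,0,-0.054,0,0,0,1],[0,0,-0.072,0,0,0,1],[0,0,-0.09,0,0,0,1],[0,0,-0.108,0,0,0,1],[0,0,-0.126,0,0,0,1],[0,0,-0.14,0,0,0,1],[0,0,-0.151,0,0,0,1],[0,0,-0.151,0,0,0,1],[0,0,-0.151,0,0,0,1]])

```text
clock: 42.78
tcp_pos: [0.5919, -0.1121, 0.2643]
tool_rot: [[0.198, 0.98, -0.003], [0.98, -0.198, -0.0], [-0.001, -0.002, -1.0]]
contact_force: [-0.7, -0.1, -2.7]
opening: 0.0125
grip_force: 59.6
```

>>> send_rows(commands=[[0,0,0,0.25,-0.06,0,1],[0,0,0,0.5,-0.12,0,1],[0,0,0,0.853,-0.193,0,1],[0,0,0,0.853,-0.193,0,1]])

```text
clock: 43.12
tcp_pos: [0.5889, -0.001, 0.2651]
tool_rot: [[0.192, 0.981, -0.002], [0.981, -0.192, 0.004], [0.004, -0.002, -1.0]]
contact_force: [-0.1, 0.1, -1.8]
opening: 0.0124
grip_force: 59.6
```

>>> send_rows(commands=[[0,0,0,0.3,-0.06,0,1],[0,0,0,0.6,-0.12,0,1],[0,0,0,0.853,-0.193,0,1]])

```text
clock: 43.37
tcp_pos: [0.5871, 0.0994, 0.265]
tool_rot: [[0.198, 0.98, -0.001], [0.98, -0.198, 0.0], [-0.0, -0.001, -1.0]]
contact_force: [0.0, -0.1, -2.5]
opening: 0.0123
grip_force: 59.6
```

>>> send_rows(commands=[[0,0,0,0.3,-0.06,0,1],[0,0,0,0.6,-0.12,0,1],[0,0,0,0.853,-0.193,0,1]])

```text
clock: 43.62
tcp_pos: [0.5843, 0.2048, 0.2651]
tool_rot: [[0.197, 0.98, -0.0], [0.98, -0.197, -0.0], [-0.0, -0.0, -1.0]]
contact_force: [0.7, -0.7, -2.1]
opening: 0.0121
grip_force: 59.6
```

>>> send_rows(commands=[[0,0,0,0.25,-0.06,0,1],[0,0,0,0.5,-0.12,0,1],[0,0,0,0.75,-0.193,0,1],[0,0,0,0.853,-0.193,0,1],[0,0,0,0.853,-0.193,0,1],[0,0,0,0.853,-0.193,0,1],[0,0,0,0.853,-0.193,0,1]])

```text
clock: 44.2
tcp_pos: [0.5817, 0.3068, 0.265]
tool_rot: [[0.197, 0.98, -0.001], [0.98, -0.197, -0.001], [-0.001, -0.001, -1.0]]
contact_force: [0.1, 0.1, -2.2]
opening: 0.0126
grip_force: 59.6
```

>>> send_rows(commands=[[0,0,0,0.01,0.003,0.2,1],[0,0,0,0.01,0.003,0.45,1],[0,0,0,0.01,0.003,0.7,1],[0,0,0,0.01,0.003,0.9,1],[0,0,0,0.01,0.003,0.9,1],[0,0,0,0.01,0.003,0.9,1],[0,0,0,0.01,0.003,0.9,1]])

```text
clock: 44.78
tcp_pos: [0.5836, 0.3083, 0.1594]
tool_rot: [[0.197, 0.98, 0.002], [0.98, -0.197, 0.001], [0.001, 0.002, -1.0]]
contact_force: [-0.4, -0.1, -2.3]
opening: 0.0122
grip_force: 59.6
```

>>> send_rows(commands=[[0,0,0,0,0,0.1,1],[0,0,0,0,0,0.2,1],[0,0,0,0,0,0.3,1],[0,0,0,0,0,0.37,1],[0,0,0,0,0,0.37,1],[0,0,0,0,0,0.37,1]])

```text
clock: 45.28
tcp_pos: [0.582, 0.3086, 0.1126]
tool_rot: [[0.195, 0.981, -0.001], [0.981, -0.195, -0.001], [-0.001, -0.001, -1.0]]
contact_force: [0.7, 0.1, -1.3]
opening: 0.0125
grip_force: 59.6
```

>>> send_rows(commands=[[0,0,0,0,0,0.02,1],[0,0,0,0,0,0.035,1],[0,0,0,0,0,0.035,1],[0,0,0,0,0,0.035,1]])

```text
clock: 45.62
tcp_pos: [0.5826, 0.3089, 0.1092]
tool_rot: [[0.195, 0.981, 0.0], [0.981, -0.195, 0.0], [0.0, 0.0, -1.0]]
contact_force: [-0.7, -0.2, -3.2]
opening: 0.0124
grip_force: 59.6
```

>>> send_rows(commands=[[0,0,0,0,0,0.005,1],[0,0,0,0,0,0.01,1],[0,0,0,0,0,0.01,1],[0,0,0,0,0,0.01,1]])

```text
clock: 45.95
tcp_pos: [0.5825, 0.3088, 0.1079]
tool_rot: [[0.195, 0.981, 0.0], [0.981, -0.195, 0.0], [0.0, 0.0, -1.0]]
contact_force: [-0.1, -0.1, -3.2]
opening: 0.0125
grip_force: 59.6
```

>>> send_rows(commands=[[0,0,0,0,0,0.01,1],[0,0,0,0,0,0.012,1],[0,0,0,0,0,0.012,1],[0,0,0,0,0,0.012,1]])

```text
clock: 46.28
tcp_pos: [0.5826, 0.3088, 0.1078]
tool_rot: [[0.195, 0.981, 0.001], [0.981, -0.195, 0.0], [0.0, 0.001, -1.0]]
contact_force: [-2.8, -2.0, 5.7]
opening: 0.0126
grip_force: 60.7
```

>>> send_rows(commands=[[0,0,0,0,0,0,0.7],[0,0,0,0,0,0,0.5],[0,0,0,0,0,0,0.4],[0,0,0,0,0,0,0.4],[0,0,0,0,0,0,0.4],[0,0,0,0,0,0,0.4],[0,0,0,0,0,-0.1,0.4],[0,0,0,0,0,-0.3,0.4],[0,0,0,0,0,-0.6,0.4],[0,0,0,0,0,-0.8,0.4],[0,0,0,0,0,-0.8,0.4],[0,0,0,0,0,-0.8,0.4]])

```text
clock: 47.28
tcp_pos: [0.5839, 0.3094, 0.2054]
tool_rot: [[0.195, 0.981, 0.005], [0.981, -0.195, 0.002], [0.003, 0.004, -1.0]]
contact_force: [0.2, -0.3, 0.3]
opening: 0.0516
grip_force: 0.0
```

```bash
python3 - <<'E'
from h import *
s=st();W=s["tool_rot"];p=s["tcp_pos"]
w,K,T=shot("wrist");np.savez("w12.npz",K=K,T=T,w=w)
g=cv2.cvtColor(w,cv2.COLOR_BGR2GRAY)
m=(g<48).astype(np.uint8);m[:,:235]=0;m[:,280:]=0;m[262:]=0
n,l,stt,ce=cv2.connectedComponentsWithStats(m);i=1+stt[1:,4].argmax();print(stt[i])
R=cv2.minAreaRect(np.argwhere(l==i)[:,::-1].astype(np.float32));print(R)
B=np.array([plane(K,T,*q,.121) for q in cv2.boxPoints(R)]);print(B,B.mean(0))
# same on picture taken before grasp
d=np.load("w6.npz");g=cv2.cvtColor(d["w"],cv2.COLOR_BGR2GRAY)
m=(g<48).astype(np.uint8);m[:,:235]=0;m[:,280:]=0;m[262:]=0
n,l,stt,ce=cv2.connectedComponentsWithStats(m);i=1+stt[1:,4].argmax()
R=cv2.minAreaRect(np.argwhere(l==i)[:,::-1].astype(np.float32))
B=np.array([plane(d["K"],d["T"],*q,.121) for q in cv2.boxPoints(R)]);print(R,B.mean(0))
E
```

```text
t 47.2833 tcp [0.5839 0.3094 0.2054] R [ 0.1954  0.9807  0.0047  0.9807 -0.1954  0.0019  0.0028  0.0042 -1.    ] F [ 0.1739 -0.2949  0.2912] open 0.051557757130022364 grip 0.0 q [ 21.5254  31.2973   4.8275  63.2402   0.0011 122.7937]
[ 244  137   19  122 2134]
((253.0, 197.5), (18.0, 121.0), 0.0)
[[0.5641 0.2625 0.121 ]
 [0.5844 0.3594 0.121 ]
 [0.5974 0.3568 0.121 ]
 [0.5788 0.2596 0.121 ]] [0.5812 0.3096 0.121 ]
((257.0, 196.0), (124.0, 18.0), 90.0) [0.5823 0.3081 0.121 ]
```

```bash
python3 -c "
from cell import bot
print(bot.job_done())"
```

```text
the job is handed in; nothing more can be done
None
```

I handed the job in at about 47 s: both jars are in the canister, the cover is seated, both clamps are shut and the key is back in its rack. No verdict came back; the last images and force readings looked right.

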